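# Seat the tube block and check its bore with the collar gauge

### The job

Put the walnut block into the recess of the aluminium jig with its slanted brass tube's open mouth on the jig's robot side, and press it down against the stiff red ejector pad until the block's foot is flush with the jig's top. Then take the gauge rod from its fork rest, slide it down the tube until its brass collar stops against the mouth, and draw it right out again, leaving the block flush. Finish while still holding the gauge: rod level and still, its orange tip in the air above the middle of the white reading disc at the height of the loupe's centre, touching nothing but the gripper; do not disturb the other things on the bench.

Things in the scene. Friction and masses are not known exactly. Their poses are not given: they have to be found in the camera images.
- jig: Fixed aluminium plate 110 x 84 x 45 mm (x, y, z), origin at the centre of its underside, -x side towards the robot. In the middle of its top a recess 64 x 48 mm (3 mm chamfer); in it a red ejector pad whose top starts 12 mm below the jig's top and can be pushed to 22 mm below, where it stops hard.
- ejector (a joint): Travel of the red pad: 0 raised as at the start, 0.010 m fully down. Held by friction of about 7 N: the block's weight does not move it, a firm push does; it has no spring and stays down.
- block: Loose walnut block, 220 g, origin at the centre of its underside. Foot 60 x 44 x 22 mm. On it two flat cheeks, z 22 to 56 mm, 40 mm long in x, outer faces at y = +-15 mm: grip there, closing along y. Between them a slanted brass tube, high open end towards -x. Stands on the bench; seated, its underside is 23 mm above the jig's, x along the jig's x.
- tube_mouth (a point): Centre of the tube's open mouth, at (-31, 0, 57) mm in the block's frame; z axis points down the bore, 20 degrees below the block's +x. Tube 22 mm outside, bore 16 mm wide and 61 mm deep, closed at the low end.
- gauge: Loose gauge rod, 160 g, level in the fork rest. Origin at the middle of its blue square grip (60 x 18 x 18 mm, hold here, near the centre of mass); x along the rod to the tip. Behind the grip a 12 mm square stub to x = -52 mm; ahead a 12 mm round steel rod to the orange tip at x = 105 mm, with a brass collar 26 mm wide from x = 42 to 50 mm.
- gauge_tip (a point): End of the gauge's orange tip, 105 mm from the gauge's origin along its x.
- gauge_collar (a point): Centre of the collar's front face, 50 mm from the gauge's origin along its x. It stops on the tube's mouth with 55 mm of rod in the bore.
- rest: Fixed wooden rest, origin at its underside below the middle of the gauge's grip, x along the gauge to the tip. Base 150 x 50 x 8 mm; forks 40 mm wide, 10 thick, 56 high at x = -44 and +76 mm, notches 15 mm wide, open at the top. Gauge axis 50 mm up; the grip is free all round between the forks and lifts straight up.
- stand: Fixed loupe stand, origin at the centre of its underside: black round pedestal of 36 mm radius, with a white reading disc of 27 mm radius on top, surface 50 mm above the bench. Beyond it on the +x side, 54 to 59 mm from the disc's axis, an upright round lens of 27 mm radius with its rim, centre 85 mm above the bench.
- read_point (a point): Where the tip is to be held: on the disc's axis, 35 mm above the disc (85 mm above the bench), level with the lens's centre.
- brush: Bystander, leave alone: brush lying at the far right of the jig.
- tin: Bystander, leave alone: round brass tin 42 mm wide, 30 mm high, at the far left of the jig.
- driver: Bystander, leave alone: screwdriver lying at the right.
- cup: Bystander, leave alone: copper cup, 75 mm high, far left.
- ringbox: Bystander, leave alone: open wooden box 110 x 85 x 35 mm, far right.
- mallet: Bystander, leave alone: hammer lying at the left.
- polish: Bystander, leave alone: amber jar with black lid, 85 mm high, beyond the jig.
Not all that is in view belongs to the job. Of the things that look like the block, the middle-sized one is meant. Of the things that look like the gauge, the smaller one is meant.

How it is judged:
By the outcome, as a careful person would: the job done as asked, in the order asked, and still so for the second after the job is handed in, while the arm keeps its last pose, push and grip.
It also fails if it takes over 64 s, if anything falls off the work surface, if the arm or the gripper's body presses on something with over 40 N, if the wrist force passes 120 N, or if a joint passes its speed limit or range.

### The arm

A 6-joint arm with a two-finger parallel gripper is mounted at the origin on the work surface. World frame = base frame: x ahead of the robot, y to its left, z up, the work surface at z = 0. Lengths are in mm, angles in rad, forces in N, time in s.
With the tool pointing down it reaches from about 350 to 875 mm from the base axis. Payload 4.2 kg.
Tool frame: the origin (TCP) lies midway between the tips of the shut fingers; the grasp point (between the pads) lies 19 mm behind it; z points along the fingers, y is the line along which they close (so a half turn about z gives the same grasp; the last joint's range is limited). The gripper opens to 85 mm and grips with 20 to 120 N. Pads are 22 mm wide; open, the fingers measure 114 mm over their backs; the gripper's body (76 mm by 85 mm) begins 54 mm behind the grasp point. The pads swing forward as they close: fully open they stand 13 mm farther back than shut.
Start: joints at [1.495, 0.385, 0.008, 0, -1.194, -0.259], TCP at [205.33, 590.287, 203.012] pointing down, gripper open.
Joint ranges: [-3.14, 3.14], [-1.21, 2.06], [-1.07, 1.41], [-3.16, 2.05], [-2.99, -0.16], [-3.1, 3.1]. Speed limits (rad/s): [2.79, 2.79, 3.14, 3.14, 3.14, 3.14].

### API

Orientations are given as a unit quaternion [x, y, z, w].
In Python, from bench import arm gives the robot as it stands.
- The arm moves only by the tool send_rows, never from a script. Its argument "targets" is a list of rows, each an object of numbers: "gripper": the gripper command: -1 is fully open, 1 is shut, values between are in proportion; "x", "y", "z": the shift along the tool's x, y, z in cm; "ax", "ay", "az": the turn, a rotation vector about the tool's x, y, z in degrees. A call has 1 to 5 rows; each row shifts and turns the commanded pose from where the row before left it, along the tool's axes as they then stand; what a row does not reach is not made up. A row lasts 1/12 s, in which the tool goes at most 41.7 mm and 7.16 degrees, less where a joint would pass 70% of its speed; a pose out of reach is approached as far as the arm can. A call is refused whole if a number of a shift passes 4.17 or a number of a turn 7.16, either way. A call with a gripper value outside its range is refused whole. The fingers move at their own pace and stop on an object; the grip force is fixed at half the most. Time passes only in rows, so rows that do not move let the fingers close. It gives the time, the measured TCP pose, the force, the opening and the grip force at its end, in the units of the state.
- arm.read_state(): the state, without advancing time (a new reading comes with each control period).
- arm.get_image(name): name is "scene" or "top"; returns (picture, depth): 384x512x3 uint8, red, green, blue; 384x512 float32, mm along the optical axis (not along the pixel's ray), 0 where there is no reading.
- arm.camera_model(name): a dict with "fx", "fy", "cx", "cy" (pixels), "cam_to_world" (4x4, takes a point from camera to world coordinates). Camera axes: x right, y down, z forward; pixel columns grow to the right and rows downward; lengths in mm; the calibration is good to about 2 mm. A picture is of the moment at which its call begins. camera_model takes no time and is no camera call.
- arm.job_done(): hands the job in; it is judged then, once.
Trained networks look in the newest picture that a camera, given by its name, has taken for a name from the list of things; names that differ only in an ending like _2 or _b are one class to them, and where a whole thing is asked for, a point or a joint stands for the part that bears it (a point fixed in the world has none). Each returns a list of dicts, best first, with "score" (0 to 1); they miss things now and then, are a little off and sometimes report something else, mostly with a low value. They report only what shows in the picture. A call takes as long as a camera call. They do not tell look-alikes from the thing itself.
- arm.boxes_of(camera, thing): "rect" ([left, top, width, height] in pixels, round what is visible of it).
The state is a dict: "clock": time; "joints": joint angles; "joint_vel": joint speeds; "joint_efforts": joint torques, N m; "position": TCP position; "ee_rot": TCP orientation; "contact_force": force on the tool from outside, world axes, zero at the start; "wrist_torque": the same for the moment, N m; "gripper_width": finger opening in mm; "grasp_force": force on a finger pad.
Only numpy, scipy, OpenCV 4.12 (cv2) and the standard library are available. Lean on these libraries where they do the work, as an engineer would, in place of code of your own. Each camera call takes 0.05 s, during which the arm holds its last target. There are 200 camera calls.

## Working session

There is one attempt and no reset: what is moved stays moved. The work goes in short steps, Python scripts to look and compute and a tool call to move; the robot and the scene stay as the last step left them, time stands still between calls to the robot, and variables do not carry over. Pictures are saved under pics/ and viewed, at most 10 in all, crops included, and the job is handed in when it is done.

Besides the shell and the picture viewer there is one more tool, called after ">>>" as a command line: name --argument value ..., lists and objects as JSON in quotes. send_rows: Moves the arm, as the interface text tells. Its arguments: {"type":"object","properties":{"targets":{"type":"array"}},"required":["targets"]}

```bash
ls; mkdir -p pics
cat > h.py <<'E'
import numpy as np, cv2
from bench import arm
def snap(cam,fn=None):
    im,d=arm.get_image(cam); np.savez('%s.npz'%cam,im=im,d=d)
    if fn: cv2.imwrite('pics/'+fn,im[:,:,::-1])
    return im,d
def cloud(cam,d):
    m=arm.camera_model(cam); v,u=np.mgrid[:d.shape[0],:d.shape[1]]
    P=np.stack([(u-m['cx'])/m['fx']*d,(v-m['cy'])/m['fy']*d,d,np.ones_like(d)],-1)@np.array(m['cam_to_world']).T
    P=P[...,:3]; P[d==0]=np.nan; return P
E
python3 - <<'E'
from h import *
for c in ('scene','top'):
    im,d=snap(c,c+'1.png'); P=cloud(c,d); m=arm.camera_model(c)
    print(c,np.round(m['cam_to_world'],2).tolist(),m['fx'])
    for t in ('jig','block','gauge','rest','stand','tube_mouth'):
        for r in arm.boxes_of(c,t)[:4]:
            x,y,w,h=[int(q) for q in r['rect']]
            print(t,round(r['score'],2),(x,y,w,h),np.round(P[min(383,y+h//2),min(511,x+w//2)]))
print(arm.read_state())
a=cv2.imread('pics/scene1.png');b=cv2.imread('pics/top1.png')
E
```

```text
pics
scene [[0.37, 0.76, -0.53, 1085.28], [0.93, -0.3, 0.22, -232.63], [0.01, -0.58, -0.82, 966.85], [0.0, 0.0, 0.0, 1.0]] 379.27391259280006
jig 0.67 (280, 259, 19, 29) [771.   3.  78.]
jig 0.25 (262, 210, 17, 20) [589.  33.  34.]
jig 0.2 (321, 153, 31, 44) [528. 276.  57.]
block 0.89 (231, 167, 19, 33) [447.  -5.  52.]
block 0.81 (199, 187, 30, 40) [ 519. -109.   81.]
block 0.63 (327, 150, 17, 39) [506. 285.  57.]
block 0.55 (235, 152, 12, 17) [355.  33.  40.]
gauge 0.8 (329, 151, 14, 39) [511. 286.  57.]
gauge 0.72 (271, 113, 58, 17) [255. 291.  28.]
rest 0.58 (320, 152, 30, 43) [522. 275.  60.]
stand 0.72 (134, 229, 29, 41) [ 587. -307.   94.]
tube_mouth 0.76 (199, 184, 32, 45) [ 515. -105.   78.]
top [[0.01, -0.98, 0.19, 308.13], [-1.0, -0.01, 0.0, 40.13], [0.0, -0.19, -0.98, 1201.04], [0.0, 0.0, 0.0, 1.0]] 350.6113123936114
jig 0.82 (247, 148, 27, 37) [595.  40.  32.]
block 0.82 (287, 181, 30, 28) [488. -98.  79.]
block 0.74 (265, 201, 15, 21) [438.  -2.  52.]
gauge 0.87 (144, 266, 72, 11) [241. 294.  31.]
gauge 0.54 (172, 172, 21, 40) [496. 296.  60.]
gauge 0.26 (266, 204, 11,
[... 258 characters left out ...]
857e+00,  3.84652643e-01,  7.89187541e-03, -1.26293540e-05,
       -1.19396889e+00, -2.58619941e-01]), 'joint_vel': array([ 8.07619494e-05,  9.44721929e-04,  8.59168982e-04, -8.07392356e-04,
       -5.56764727e-04,  4.35443316e-04]), 'joint_efforts': array([ 8.21459635e-04, -3.91947734e+01,  1.88579965e+01,  4.18989882e+00,
       -2.79809292e-04, -2.02936974e-06]), 'position': array([205.31544373, 590.2945358 , 203.035627  ]), 'ee_rot': array([ 9.86021114e-01, -1.66620413e-01, -8.88387453e-06, -3.26609957e-05]), 'contact_force': array([-0.81698866,  0.51410629, -0.68690762]), 'wrist_torque': array([0.00860017, 0.05031013, 0.01827386]), 'grasp_force': 0.0, 'gripper_width': 85.26567888338941}
```

Run:
```python
from h import *
b=cv2.imread('pics/top1.png')[110:300,120:390]; cv2.imwrite('pics/top1c.png',cv2.resize(b,None,fx=2.9,fy=2.9,interpolation=cv2.INTER_CUBIC))
b=cv2.imread('pics/scene1.png')[90:300,110:370]; cv2.imwrite('pics/sc1c.png',cv2.resize(b,None,fx=2.8,fy=2.8,interpolation=cv2.INTER_CUBIC))
```

```text
(no output)
```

View pics/top1c.png

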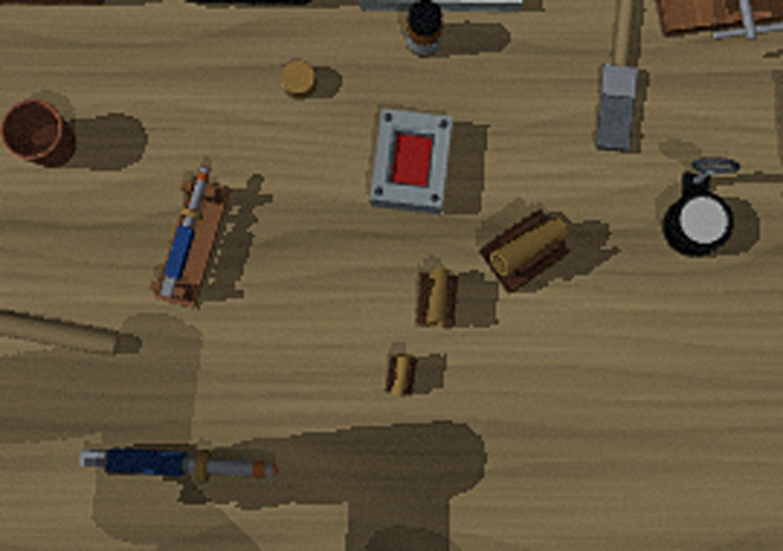

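View pics/sc1c.png

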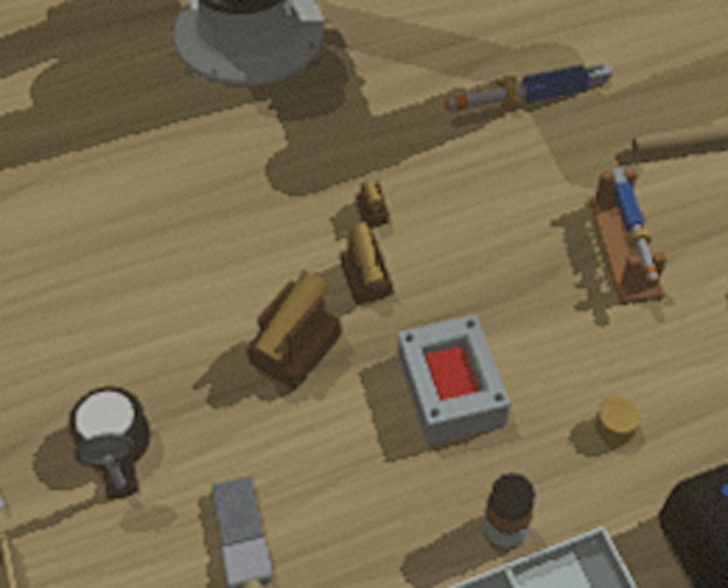

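The top crop shows three block look-alikes: small (400,375), middle (437,297) and large (535,250). It also shows two gauges: the one in the rest at (185,235), which is the shorter one, and a large loose one at (180,463). I choose the middle block and the gauge in the rest. Next I measure both from depth.

```bash
cat >> h.py <<'E'
def rect(pts):
    (c,s,a)=cv2.minAreaRect(pts[:,:2].astype(np.float32)); 
    return np.round(c,1),np.round(s,1),round(a,1)
def sel(P,c,r,z0,z1):
    Q=P.reshape(-1,3); Q=Q[~np.isnan(Q[:,0])]
    return Q[(np.hypot(Q[:,0]-c[0],Q[:,1]-c[1])<r)&(Q[:,2]>z0)&(Q[:,2]<z1)]
def pca(p):
    c=p.mean(0);u,s,v=np.linalg.svd(p-c,full_matrices=False);return c,v[0]*np.sign(v[0][0]),s/np.sqrt(len(p))
E
python3 - <<'E'
from h import *
np.set_printoptions(suppress=True,precision=2)
for c in ('scene','top'):
    z=np.load(c+'.npz'); P=cloud(c,z['d']); im=z['im'].astype(int); print(c)
    q=sel(P,(595,40),80,-8,8);print('bench z',np.median(q[:,2]))
    q=sel(P,(595,40),75,41,50); print('jig top',len(q),np.median(q[:,2]),rect(q))
    R=(im[...,0]>120)&(im[...,1]<60)&(im[...,2]<60); q=sel(np.where(R[...,None],P,np.nan),(595,40),40,20,50)
    print('red',len(q),np.median(q[:,2]),rect(q), q.mean(0))
    for nm,cc in (('mid',(440,-2)),('small',(355,40))):
        q=sel(P,cc,45,12,28); print(nm,'foot',len(q),np.round([q.min(0),q.max(0)]).tolist(),rect(q))
        q=sel(P,cc,45,12,100); print(nm,' all',rect(q))
        q=sel(P,cc,45,32,100); print(nm,' upper',len(q),q[:,2].max(),rect(q)); h=q[q[:,2]>q[:,2].max()-8]; print('  highest',h.mean(0))
    B=(im[...,2]>1.5*im[...,0])&(im[...,2]>60); q=sel(np.where(B[...,None],P,np.nan),(500,290),90,35,75)
    print('blue',len(q),q[:,2].max(),rect(q),pca(q))
    q=sel(P,(510,290),100,49,75); print('gauge',len(q),pca(q))
    O=(im[...,0]>140)&(im[...,1]<110)&(im[...,2]<60); q=sel(np.where(O[...,None],P,np.nan),(560,285),70,45,75); print('orange',len(q),q.mean(0) if len(q) else 0)
    W=(im.min(-1)>140); q=sel(np.where(W[...,None],P,np.nan),(560,-295),60,44,56)
    print('disc',len(q),q.mean(0),cv2.minEnclosingCircle(q[:,:2].astype(np.float32)))
    q=sel(P,(590,-300),80,62,125); print('lens',len(q),rect(q),q.mean(0),q[:,2].max())
E
```

```text
scene
bench z 0.6919281525189263
jig top 696 45.38418006338702 (array([598.8,  33.4]), array([ 85. , 112.6]), 83.8)
red 203 33.442087811979604 (array([597.1,  30.2]), array([37.2, 54.5]), 82.6) [597.03  29.57  33.37]
mid foot 106 [[405.0, -22.0, 12.0], [467.0, 22.0, 28.0]] (array([435.8,   1.4]), array([44.7, 60.4]), 86.1)
mid  all (array([437.2,   0.7]), array([44.7, 64. ]), 87.6)
mid  upper 212 68.26772659144342 (array([437.2,   0.9]), array([30., 64.]), 87.0)
  highest [416.36   2.19  63.5 ]
small foot 54 [[323.0, 25.0, 12.0], [370.0, 58.0, 28.0]] (array([346.2,  42.2]), array([30.5, 48. ]), 81.4)
small  all (array([347. ,  42.1]), array([30.5, 49.7]), 81.4)
small  upper 62 48.644749127632394 (array([348.2,  41.8]), array([21.6, 47.4]), 80.1)
  highest [356.16  41.73  44.01]
blue 81 63.24534358508549 (array([482. , 294.8]), array([16.3, 57.5]), 75.3) (array([482.45, 294.18,  58.7 ]), array([ 0.97, -0.25,  0.01]), array([17.26,  4.74,  2.5 ]))
gauge 299 (array([505.55, 289.88,  56.66]), array([ 0.97, -0.25, -0.01]), array([46.6 ,  8.41,  3.27]))
orange 3 [569.79 275.74  55.37]
disc
[... 795 characters left out ...]
.1]), 82.5)
small  all (array([347. ,  43.8]), array([29.8, 46.7]), 82.5)
small  upper 72 48.844219347043236 (array([347.5,  43.9]), array([20.5, 45.8]), 81.3)
  highest [358.82  43.32  44.28]
blue 91 62.58469992941582 (array([481.7, 300.2]), array([17.4, 59.2]), 76.4) (array([481.48, 299.44,  57.84]), array([ 0.97, -0.24,  0.  ]), array([17.08,  4.87,  2.13]))
gauge 274 (array([498.38, 293.74,  55.86]), array([ 0.97, -0.25, -0.01]), array([45.79,  7.77,  3.02]))
orange 4 [570.86 278.51  54.2 ]
disc 175 [ 528.59 -302.3    49.19] ((528.530029296875, -302.7791748046875), 25.72038459777832)
lens 77 (array([ 583.9, -306.5]), array([51.7,  6.8]), 84.5) [ 582.68 -306.14   90.69] 113.22390262703402
```

>>> send_rows --targets '[{"gripper": -1,"az": -5.1},{"gripper": -1,"az": -5.1},{"gripper": -1,"az": -5.1},{"gripper": -1,"x": 1.7,"y": 3.5,"z": 0.5},{"gripper": -1,"x": 1.7,"y": 3.5,"z": 0.5}]'

```text
$.targets[0]: bad value
```

>>> send_rows --targets '[{"gripper": -1,"x": 1.7,"y": 3.5,"z": 0.5},{"gripper": -1,"x": 1.7,"y": 3.5,"z": 0.5},{"gripper": -1,"x": 1.7,"y": 3.5,"z": 0.5},{"gripper": -1,"x": 1.7,"y": 3.5,"z": 0.5},{"gripper": -1,"x": 1.7,"y": 3.5,"z": 0.5}]'

```text
$.targets[0]: bad value
```

>>> send_rows --targets '[{"gripper": -1,"x": 1.7,"y": 3.5,"z": 0.5},{"gripper": -1,"x": 1.7,"y": 3.5,"z": 0.5},{"gripper": -1,"x": 1.7,"y": 3.5,"z": 0.5},{"gripper": -1,"x": 1.7,"y": 3.5,"z": 0.5},{"gripper": -1,"x": 1.7,"y": 3.5,"z": 0.5}]'

```text
$.targets[0]: bad value
```

```bash
cat >> h.py <<'E'
from scipy.spatial.transform import Rotation as Ro
def goal(yaw,pitch=0):  # tool x along heading yaw, dipping pitch deg
    return Ro.from_euler('z',yaw,degrees=True)*Ro.from_euler('y',pitch,degrees=True)*Ro.from_euler('x',180,degrees=True)
def go(p,yaw,pitch=0):
    s=arm.read_state(); R=Ro.from_quat(s['ee_rot']); G=goal(yaw,pitch)
    print('t',round(s['clock'],2),'pos',np.round(s['position'],1),'x-axis',np.round(R.as_matrix()[:,0],3),'w',round(s['gripper_width'],1),'F',np.round(s['contact_force'],1))
    print(' rot first, deg',np.round((R.inv()*G).as_rotvec(degrees=True),2),'then shift cm',np.round(G.inv().apply(np.array(p)-s['position'])/10,2),' or shift in present axes',np.round(R.inv().apply(np.array(p)-s['position'])/10,2))
E
python3 -c "
from h import *
go((435.2,2.3,115),-4)"
```

```text
t 0.7 pos [205.3 590.3 203. ] x-axis [ 0.944 -0.329 -0.   ] w 85.3 F [-0.8  0.5 -0.7]
 rot first, deg [ -0.     0.   -15.18] then shift cm [27.03 57.05  8.8 ]  or shift in present axes [41.03 47.98  8.8 ]
```

>>> send_rows --targets '[{"x": 0,"y": 0,"z": 0,"ax": 0,"ay": 0,"az": -5.1,"gripper": -1},{"x": 0,"y": 0,"z": 0,"ax": 0,"ay": 0,"az": -5.1,"gripper": -1},{"x": 0,"y": 0,"z": 0,"ax": 0,"ay": 0,"az": -5,"gripper": -1},{"x": 1.7,"y": 3.5,"z": 0.5,"ax": 0,"ay": 0,"az": 0,"gripper": -1},{"x": 1.7,"y": 3.5,"z": 0.5,"ax": 0,"ay": 0,"az": 0,"gripper": -1}]'

```text
clock: 1.12
position: [234.1, 518.4, 192.2]
ee_rot: [0.999, -0.034, 0.0, 0.0]
contact_force: [1.3, -0.9, -0.5]
gripper_width: 85.4
grasp_force: 0.0
```

>>> send_rows --targets '[{"x": 1.7,"y": 3.6,"z": 0.5,"ax": 0,"ay": 0,"az": 0,"gripper": -1},{"x": 1.7,"y": 3.6,"z": 0.5,"ax": 0,"ay": 0,"az": 0,"gripper": -1},{"x": 1.7,"y": 3.6,"z": 0.5,"ax": 0,"ay": 0,"az": 0,"gripper": -1},{"x": 1.7,"y": 3.6,"z": 0.5,"ax": 0,"ay": 0,"az": 0,"gripper": -1},{"x": 1.7,"y": 3.6,"z": 0.5,"ax": 0,"ay": 0,"az": 0,"gripper": -1}]'

```text
clock: 1.53
position: [307.0, 330.8, 168.1]
ee_rot: [0.999, -0.034, 0.0, -0.0]
contact_force: [0.3, 0.9, -0.4]
gripper_width: 85.3
grasp_force: 0.0
```

>>> send_rows --targets '[{"x": 1.7,"y": 3.6,"z": 0.5,"ax": 0,"ay": 0,"az": 0,"gripper": -1},{"x": 1.7,"y": 3.6,"z": 0.5,"ax": 0,"ay": 0,"az": 0,"gripper": -1},{"x": 1.7,"y": 3.6,"z": 0.5,"ax": 0,"ay": 0,"az": 0,"gripper": -1},{"x": 1.7,"y": 3.6,"z": 0.5,"ax": 0,"ay": 0,"az": 0,"gripper": -1},{"x": 1.7,"y": 3.6,"z": 0.5,"ax": 0,"ay": 0,"az": 0,"gripper": -1}]'

```text
clock: 1.95
position: [379.3, 145.5, 143.4]
ee_rot: [0.999, -0.034, 0.001, -0.001]
contact_force: [0.4, 0.7, -0.5]
gripper_width: 85.6
grasp_force: 0.0
```

>>> send_rows --targets '[{"x": 1.7,"y": 3.6,"z": 0.5,"ax": 0,"ay": 0,"az": 0,"gripper": -1},{"x": 1.7,"y": 3.6,"z": 0.5,"ax": 0,"ay": 0,"az": 0,"gripper": -1},{"x": 1.7,"y": 3.5,"z": 0.5,"ax": 0,"ay": 0,"az": 0,"gripper": -1},{"x": 1.5,"y": 3.0,"z": 0.5,"ax": 0,"ay": 0,"az": 0,"gripper": -1},{"x": 0,"y": 0,"z": 0,"ax": 0,"ay": 0,"az": 0,"gripper": -1}]'

```text
clock: 2.37
position: [436.0, 1.7, 122.2]
ee_rot: [0.999, -0.038, -0.001, 0.001]
contact_force: [1.0, 0.1, 0.3]
gripper_width: 85.5
grasp_force: 0.0
```

Run:
```python
from h import *
go((435.2,2.3,25),-4)
im,d=snap('scene','s2.png');snap('top')
P=cloud('scene',d)
b=im[110:270,170:370,::-1]; cv2.imwrite('pics/s2c.png',cv2.resize(b,None,fx=3.7,fy=3.7,interpolation=cv2.INTER_CUBIC))
```

```text
t 2.37 pos [436.    1.7 122.2] x-axis [ 0.997 -0.076 -0.001] w 85.5 F [1.  0.1 0.3]
 rot first, deg [ 0.06  0.07 -0.38] then shift cm [-0.09 -0.06  9.72]  or shift in present axes [-0.07 -0.07  9.72]
```

View pics/s2c.png

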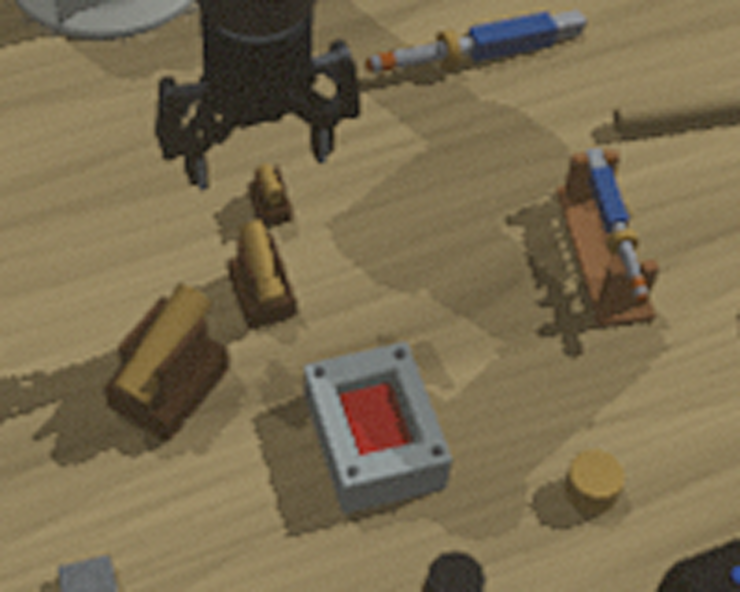

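The picture shows the gripper above the middle block (crop 265,270), with the large block at (165,360) and the small one at (270,195). I half-close the fingers so they clear the neighbours, then descend.

>>> send_rows --targets '[{"x": -0.1,"y": -0.05,"z": 1.5,"ax": 0,"ay": 0,"az": -0.4,"gripper": -0.2},{"x": 0,"y": 0,"z": 2,"ax": 0,"ay": 0,"az": 0,"gripper": -0.2},{"x": 0,"y": 0,"z": 2,"ax": 0,"ay": 0,"az": 0,"gripper": -0.2},{"x": 0,"y": 0,"z": 2,"ax": 0,"ay": 0,"az": 0,"gripper": -0.2},{"x": 0,"y": 0,"z": 1.5,"ax": 0,"ay": 0,"az": 0,"gripper": -0.2}]'

```text
clock: 2.88
position: [433.8, 7.7, 32.2]
ee_rot: [1.0, -0.03, -0.0, -0.0]
contact_force: [-0.2, -0.1, 1.2]
gripper_width: 51.5
grasp_force: 0.0
```

>>> send_rows --targets '[{"x": 0,"y": 0,"z": 0.5,"ax": 0,"ay": 0,"az": 0,"gripper": -0.2},{"x": 0,"y": 0,"z": 0,"ax": 0,"ay": 0,"az": 0,"gripper": 1},{"x": 0,"y": 0,"z": 0,"ax": 0,"ay": 0,"az": 0,"gripper": 1},{"x": 0,"y": 0,"z": 0,"ax": 0,"ay": 0,"az": 0,"gripper": 1},{"x": 0,"y": 0,"z": 0,"ax": 0,"ay": 0,"az": 0,"gripper": 1}]'

```text
clock: 3.3
position: [435.7, 5.7, 31.0]
ee_rot: [1.0, -0.029, 0.001, 0.001]
contact_force: [-2.0, -7.0, 23.1]
gripper_width: 5.4
grasp_force: 65.0
```

>>> send_rows --targets '[{"x": 0,"y": 0,"z": 0,"ax": 0,"ay": 0,"az": 0,"gripper": 1},{"x": 0,"y": 0,"z": 0,"ax": 0,"ay": 0,"az": 0,"gripper": 1},{"x": 0,"y": 0,"z": 0,"ax": 0,"ay": 0,"az": 0,"gripper": 1}]'

```text
clock: 3.55
position: [436.0, 5.9, 31.4]
ee_rot: [1.0, -0.03, 0.002, 0.0]
contact_force: [-3.2, -6.5, 17.1]
gripper_width: 1.1
grasp_force: 68.3
```

Run:
```python
from h import *
go((435.2,2.3,25),-4)
im,d=snap('scene');b=im[130:230,190:300,::-1]
im,d=snap('top');c=im[170:270,220:330,::-1]
cv2.imwrite('pics/c3.png',np.hstack([cv2.resize(q,(400,364),interpolation=cv2.INTER_CUBIC) for q in(b,c)]))
```

```text
t 3.55 pos [436.    5.9  31.4] x-axis [ 0.998 -0.06   0.004] w 1.1 F [-3.2 -6.5 17.1]
 rot first, deg [ 0.04 -0.22  0.55] then shift cm [-0.06  0.36  0.64]  or shift in present axes [-0.06  0.36  0.64]
```

View pics/c3.png

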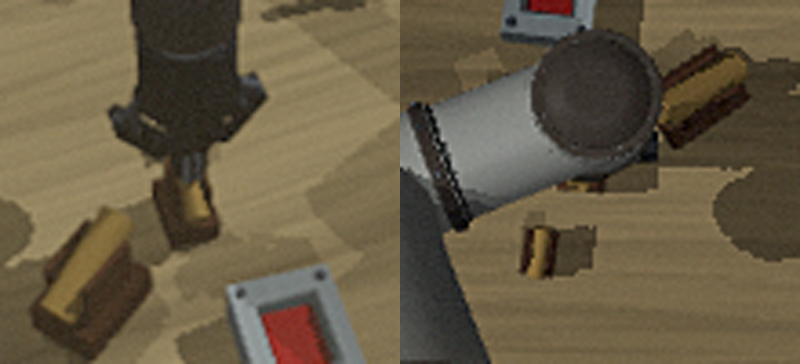

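Run:
```python
from h import *
np.set_printoptions(suppress=True,precision=1)
z=np.load('scene.npz');P=cloud('scene',z['d']);im=z['im'].astype(int)
# print grid over block region: z, x with colours
for v in range(168,202,2):
    print(v,' '.join('%3d/%3d/%3d%s'%(*np.nan_to_num(P[v,u]),'k' if im[v,u].max()<65 and abs(im[v,u,0]-im[v,u,2])<12 else 'b') for u in range(230,254,2)))
```

```text
168 444/-33/133b 443/-26/129b 438/-19/119b 437/-12/115b 449/-10/128k 451/ -5/128b 430/  7/ 98k 446/  8/116b 446/ 14/114b 442/ 22/106b 448/ 25/111k 448/ 32/108b
170 442/-32/122b 444/-27/121b 447/-22/122b 441/-14/112b 444/ -9/113b 446/ -3/112k 446/  1/110b 445/  8/106b 447/ 14/105b 371/ 50/  0b 371/ 57/ -2b 376/ 62/  1b
172 358/ -7/  1b 444/-27/112b 446/-22/112b 409/ -3/ 59b 440/ -8/ 98b 446/ -4/104b 443/  3/ 96b 445/  8/ 97b 442/ 15/ 89b 381/ 46/  3b 379/ 54/ -2b 382/ 59/ -1b
174 365/ -9/  0b 367/ -3/  0b 371/  1/  2b 415/ -6/ 58b 440/ -8/ 89b 442/ -2/ 89k 444/  2/ 89k 444/  8/ 86b 442/ 15/ 80b 387/ 43/  2b 391/ 49/  3b 390/ 56/ -1b
176 374/-12/  1b 374/ -6/  0b 376/  0/ -1b 421/ -8/ 57b 442/ -9/ 82b 442/ -3/ 79k 444/  2/ 79k 443/  8/ 75b 444/ 15/ 73b   0/  0/  0b 397/ 47/  1b 401/ 52/  3b
178 381/-15/  1b 381/ -8/ -2b 385/ -3/  0b 422/ -8/ 47b 432/ -5/ 58b 440/ -2/ 67b 446/  1/ 72k 446/  8/ 68k 438/ 17/ 54b 402/ 38/  1b 401/ 45/ -2b 406/ 50/  0b
180 389/-18/  1b 410/-18/ 27b 411/-12/ 26b 424/-10/ 41b 439/ -8/ 59b 439/ -2/ 56b 444/  2/ 59b 444/  8/ 57b 443/ 15/ 51b 409/ 35/  0b 410/ 4
[... 919 characters left out ...]
  0/ 26b 465/  6/ 22b 465/ 13/ 19b 465/ 19/ 16b   0/  0/  0b
194 438/-36/  0b 441/-30/  0b 445/-25/  2b 453/-21/ 10b 462/-18/ 21b 462/-11/ 17b 463/ -5/ 16b 463/  1/ 12b 465/  6/ 12b 463/ 14/  6b 466/ 19/  7b 465/ 26/  1b
196 445/-38/ -1b 446/-32/ -3b 451/-27/  1b 455/-22/  3b 463/-18/ 12b 461/-11/  6b 462/ -5/  3b 461/  1/ -1b 466/  6/  3b 467/ 12/  1b 470/ 18/  2b 471/ 24/  0b
198 453/-41/  0b 455/-35/  0b 456/-29/ -1b 460/-24/  0b 462/-18/  0b 465/-12/  1b 467/ -7/  1b 468/  0/ -1b 470/  4/ -1b 472/ 10/ -1b 474/ 16/ -2b 480/ 20/  3b
200 461/-44/  0b 462/-38/  0b 464/-32/  0b 466/-26/  0b 469/-20/  0b 471/-15/  0b 477/-11/  6b 478/ -4/  3b 478/  1/  0b 483/  6/  3b 483/ 12/  1b 488/ 17/  6b
```

>>> send_rows --targets '[{"x": 0,"y": 0,"z": 0,"ax": 0,"ay": 0,"az": 0,"gripper": -0.2},{"x": 0,"y": 0,"z": 0,"ax": 0,"ay": 0,"az": 0,"gripper": -0.2},{"x": 0,"y": 0,"z": 0,"ax": 0,"ay": 0,"az": 0,"gripper": -0.2},{"x": 0,"y": 0,"z": 0,"ax": 0,"ay": 0,"az": 0,"gripper": -0.2}]'

```text
clock: 3.98
position: [434.6, 6.7, 28.6]
ee_rot: [1.0, -0.031, 0.001, -0.0]
contact_force: [0.2, 0.1, -0.4]
gripper_width: 49.5
grasp_force: 0.0
```

Run:
```python
from h import *
go((435.2,2.3,25),-4)
im,d=snap('scene');b=im[140:212,205:277,::-1]; P=cloud('scene',d)
cv2.imwrite('pics/c4.png',cv2.resize(b,(576,576),interpolation=cv2.INTER_CUBIC))
q=sel(P,(438,1),40,12,28);print(rect(q),len(q))
```

```text
t 3.98 pos [434.6   6.7  28.6] x-axis [ 0.998 -0.063  0.001] w 49.5 F [ 0.2  0.1 -0.4]
 rot first, deg [-0.04 -0.07  0.41] then shift cm [0.09 0.44 0.36]  or shift in present axes [0.09 0.44 0.36]
(array([437.9,   0.5]), array([43.9, 56. ]), 85.8) 105
```

View pics/c4.png

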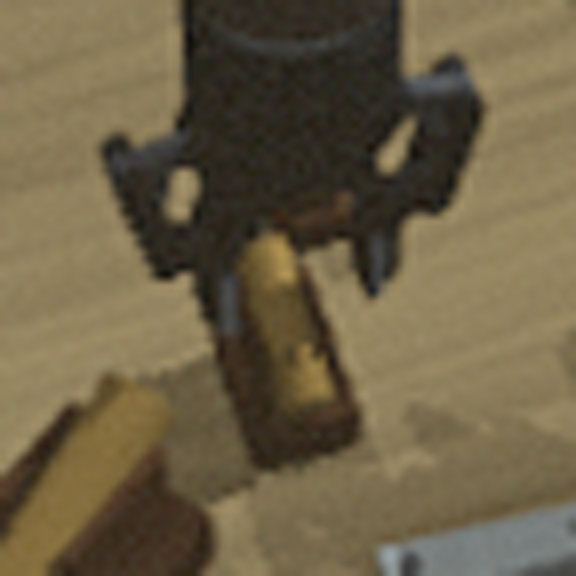

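Run:
```python
from h import *
z=np.load('scene.npz');P=cloud('scene',z['d']);im=z['im'].astype(int)
for v in range(166,200):
    print(v,' '.join('%3d/%3d/%3d %3d,%3d'%(*np.nan_to_num(P[v,u]),im[v,u,0],im[v,u,2]) for u in (231,232,233,234,236,238,248,250,251,252,253)))
```

```text
166 423/-23/113  40, 26 436/-24/128  47, 35 438/-22/130  45, 30 445/-21/138  45, 31 449/-16/141  47, 29 449/-10/138  42, 25 368/ 51/ 17  73, 41 429/ 33/ 95  44, 33 442/ 31/110  48, 34 446/ 32/115  46, 32 445/ 36/112  48, 29
167 426/-24/112  46, 36 437/-24/126  50, 30 443/-23/132  40, 23 447/-22/136  42, 25 448/-16/135  43, 31 449/-11/133  54, 34 369/ 51/ 13  58, 30 436/ 30/ 99  45, 31 448/ 29/113  48, 34 445/ 33/109  39, 25 445/ 36/107  42, 30
168 427/-24/109  44, 25 438/-25/122  41, 26 445/-24/130  42, 27 447/-22/131  47, 29 449/-16/131  33, 24 353/ 22/  2  72, 47 369/ 51/  7  51, 34 436/ 30/ 95  49, 34 440/ 32/ 99  44, 27 445/ 33/104  48, 30 447/ 35/105  40, 30
169 430/-25/109  51, 39 444/-27/125  37, 21 446/-25/127  42, 24 449/-22/129  50, 40 447/-16/124  37, 24 356/ 21/  1 112, 63 372/ 50/  6  46, 29 436/ 30/ 90  42, 28 444/ 30/ 99  54, 43 444/ 34/ 97  57, 49 447/ 36/100  43, 34
170 439/-28/115  47, 32 443/-27/120  41, 23 444/-24/120  51, 37 443/-21/117  43, 32 406/ -2/ 65  89, 46 409/  2/ 66 144, 69 369/ 51/ -1 106, 61 434/ 31/ 82  36, 18 444/ 30/ 95  58, 51 443/ 34/ 92  66, 66 
[... 5815 characters left out ...]
 129, 86 472/ 27/  0 136, 89
197 448/-36/ -3 105, 67 452/-34/  0 104, 67 454/-31/  2 104, 65 454/-28/  0 100, 61 459/-23/  4  64, 35 463/-18/  7  48, 24 468/ 12/ -3 116, 74 472/ 17/  0 117, 74 473/ 20/  0 119, 76 476/ 22/  2 130, 82 476/ 25/  1 147, 93
198 455/-38/  1 102, 62 454/-35/ -1  99, 63 455/-32/ -2  99, 65 458/-29/  0 104, 68 459/-23/ -1  85, 49 463/-18/  2  58, 36 475/  9/  3 126, 81 475/ 16/  0 136, 88 477/ 18/  1 140, 91 478/ 21/  1 137, 86 478/ 25/ -1 148, 97
199 458/-39/  0  90, 56 461/-37/  2  94, 59 461/-34/  1  94, 58 463/-31/  2  94, 61 464/-25/  1  93, 60 467/-20/  2 123, 78 477/  8/  0 124, 76 478/ 14/ -1 132, 84 479/ 17/ -1 128, 78 481/ 20/  0 129, 81 483/ 23/  0 140, 91
```

Depth shows the fingertips at a real height of z≈63 while the state says 28.6. The fingers therefore closed on top of the tube. The real tip is about 25 mm higher than reported, so I'll work with camera-measured heights. I centre y and go lower carefully.

>>> send_rows --targets '[{"x": 0.2,"y": 0.4,"z": 0,"ax": 0,"ay": 0,"az": 0,"gripper": -0.2},{"x": 0,"y": 0,"z": 0,"ax": 0,"ay": 0,"az": 0,"gripper": -0.2},{"x": 0,"y": 0,"z": 0.8,"ax": 0,"ay": 0,"az": 0,"gripper": -0.2},{"x": 0,"y": 0,"z": 0.7,"ax": 0,"ay": 0,"az": 0,"gripper": -0.2},{"x": 0,"y": 0,"z": 0,"ax": 0,"ay": 0,"az": 0,"gripper": -0.2}]'

```text
clock: 4.45
position: [434.7, 1.9, 11.3]
ee_rot: [1.0, -0.032, -0.002, 0.001]
contact_force: [0.3, -1.2, 0.3]
gripper_width: 51.2
grasp_force: 0.0
```

Run:
```python
from h import *
go((436.5,2.3,0),-4)
im,d=snap('scene'); P=cloud('scene',d)
Z=P[...,2];X=P[...,0];Y=P[...,1]
# finger tips: columns, points with x 435..455, |y| 20..45, z>30
for lo,hi in ((-45,-19),(22,45)):
    m=(X>432)&(X<455)&(Y>lo)&(Y<hi)&(Z>28)
    q=P[m]; q=q[np.argsort(q[:,2])][:12]; print(np.round(q).astype(int).tolist())
q=sel(P,(438,1),40,12,28);print(rect(q),len(q))
print(arm.read_state()['joints'])
```

```text
t 4.45 pos [434.7   1.9  11.3] x-axis [ 0.998 -0.063 -0.004] w 51.2 F [ 0.3 -1.2  0.3]
 rot first, deg [0.08 0.21 0.38] then shift cm [ 0.18 -0.05  1.13]  or shift in present axes [ 0.18 -0.05  1.13]
[[441, -29, 45], [438, -31, 48], [442, -29, 52], [443, -26, 52], [436, -36, 54], [438, -34, 55], [442, -26, 55], [440, -31, 55], [443, -29, 58], [439, -31, 59], [439, -34, 61], [443, -26, 61]]
[[437, 28, 44], [445, 28, 49], [439, 27, 51], [442, 35, 51], [444, 38, 52], [449, 30, 52], [445, 31, 52], [437, 28, 54], [441, 36, 54], [443, 39, 55], [447, 27, 56], [437, 28, 59]]
(array([436.6,   0.5]), array([44.7, 58.5]), 85.3) 100
[ 3.80590996e-01  3.27955983e-01 -6.83689958e-01 -2.19072987e-04
 -5.62289580e-01  1.12768877e+00]
```

>>> send_rows --targets '[{"x": 0.15,"y": 0,"z": 0.6,"ax": 0,"ay": 0,"az": 0,"gripper": -0.2},{"x": 0,"y": 0,"z": 0.6,"ax": 0,"ay": 0,"az": 0,"gripper": -0.2},{"x": 0,"y": 0,"z": 0,"ax": 0,"ay": 0,"az": 0,"gripper": 0.1},{"x": 0,"y": 0,"z": 0,"ax": 0,"ay": 0,"az": 0,"gripper": 0.3},{"x": 0,"y": 0,"z": 0,"ax": 0,"ay": 0,"az": 0,"gripper": 1}]'

```text
clock: 4.92
position: [437.4, 2.2, 0.9]
ee_rot: [1.0, -0.031, -0.0, 0.0]
contact_force: [-0.5, 1.1, -1.2]
gripper_width: 28.7
grasp_force: 59.2
```

>>> send_rows --targets '[{"x": 0,"y": 0,"z": 0,"ax": 0,"ay": 0,"az": 0,"gripper": 1},{"x": 0,"y": 0,"z": 0,"ax": 0,"ay": 0,"az": 0,"gripper": 1},{"x": 0,"y": 0,"z": 0,"ax": 0,"ay": 0,"az": 0,"gripper": 1}]'

```text
clock: 5.17
position: [437.5, 2.3, 1.0]
ee_rot: [1.0, -0.031, 0.0, -0.0]
contact_force: [0.6, 0.4, -2.2]
gripper_width: 29.1
grasp_force: 59.2
```

>>> send_rows --targets '[{"x": 0,"y": 0,"z": -1,"ax": 0,"ay": 0,"az": 0,"gripper": 1},{"x": 0,"y": 0,"z": -2,"ax": 0,"ay": 0,"az": 0,"gripper": 1},{"x": 0,"y": 0,"z": -2.5,"ax": 0,"ay": 0,"az": 0,"gripper": 1},{"x": 0,"y": 0,"z": -1.5,"ax": 0,"ay": 0,"az": 2.4,"gripper": 1},{"x": 2,"y": -0.6,"z": 0,"ax": 0,"ay": 0,"az": 0,"gripper": 1}]'

```text
clock: 5.58
position: [456.6, 5.9, 73.9]
ee_rot: [0.999, -0.053, 0.001, -0.001]
contact_force: [-0.5, -0.5, -3.0]
gripper_width: 29.2
grasp_force: 59.6
```

>>> send_rows --targets '[{"x": 3.5,"y": -1.1,"z": 0,"ax": 0,"ay": 0,"az": 0,"gripper": 1},{"x": 3.5,"y": -1.1,"z": 0,"ax": 0,"ay": 0,"az": 0,"gripper": 1},{"x": 3.5,"y": -1.1,"z": 0,"ax": 0,"ay": 0,"az": 0,"gripper": 1},{"x": 2.5,"y": -0.7,"z": 0,"ax": 0,"ay": 0,"az": 0,"gripper": 1},{"x": 0.9,"y": -0.3,"z": 0,"ax": 0,"ay": 0,"az": 0,"gripper": 1}]'

```text
clock: 6.0
position: [604.6, 35.2, 70.5]
ee_rot: [0.999, -0.052, 0.001, -0.0]
contact_force: [0.5, -0.5, -2.0]
gripper_width: 29.1
grasp_force: 59.6
```

>>> send_rows --targets '[{"x": 0,"y": 0,"z": 0,"ax": 0,"ay": 0,"az": 0,"gripper": 1},{"x": 0,"y": 0,"z": 0,"ax": 0,"ay": 0,"az": 0,"gripper": 1},{"x": 0,"y": 0,"z": 0,"ax": 0,"ay": 0,"az": 0,"gripper": 1}]'

```text
clock: 6.25
position: [599.0, 34.0, 70.5]
ee_rot: [0.999, -0.052, -0.001, 0.0]
contact_force: [-0.4, 0.9, -1.9]
gripper_width: 29.0
grasp_force: 59.6
```

Run:
```python
from h import *
np.set_printoptions(suppress=True,precision=1)
go((599,34,75),-6)
for c in('scene','top'):
    im,d=snap(c); P=cloud(c,d)
    b=im[190:300,220:330,::-1] if c=='scene' else im[130:220,215:305,::-1]
    cv2.imwrite('pics/c5%s.png'%c,cv2.resize(b,(400,400),interpolation=cv2.INTER_CUBIC))
    q=sel(P,(599,34),75,41,49); print(c,'jig',rect(q),len(q))
    for a in (62,68,74,80,86):
        q=sel(P,(599,34),42,a,a+6); print(a,len(q),rect(q) if len(q)>4 else '')
a=[cv2.imread('pics/c5%s.png'%c) for c in('scene','top')]; cv2.imwrite('pics/c5.png',np.hstack(a))
```

```text
t 6.25 pos [599.   34.   70.5] x-axis [ 1.  -0.1 -0. ] w 29.0 F [-0.4  0.9 -1.9]
 rot first, deg [ 0.   0.1 -0. ] then shift cm [-0.   0.  -0.5]  or shift in present axes [-0.   0.  -0.5]
scene jig (array([599.4,  33.4]), array([ 85.2, 110.9]), 83.6) 477
62 0 
68 11 (array([602.1,  16.3]), array([63.8, 27. ]), 24.2)
74 23 (array([604.4,  21.5]), array([70.9, 29.5]), 31.2)
80 23 (array([612. ,  20.1]), array([63. , 31.2]), 36.5)
86 52 (array([611.4,  32.5]), array([44.4, 31.6]), 84.2)
top jig (array([580.3,  37.2]), array([83.6, 73.8]), 83.8) 270
62 0 
68 2 
74 4 
80 9 (array([568.7,  36.3]), array([17.1, 42.5]), 23.5)
86 24 (array([575.8,  38. ]), array([43.5, 19.1]), 75.8)
```

View pics/c5.png

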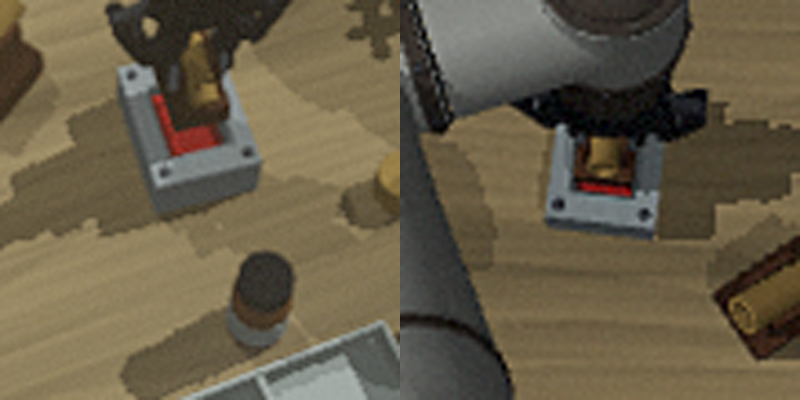

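Relative to the jig, the held block sits at u≈-2.2 mm and v≈+0.3 mm, and both cameras agree. I correct that and lower it in.

>>> send_rows --targets '[{"x": 0.22,"y": 0.03,"z": 0.3,"ax": 0,"ay": 0,"az": 0.2,"gripper": 1},{"x": 0,"y": 0,"z": 0.8,"ax": 0,"ay": 0,"az": 0,"gripper": 1},{"x": 0,"y": 0,"z": 0.8,"ax": 0,"ay": 0,"az": 0,"gripper": 1},{"x": 0,"y": 0,"z": 0.4,"ax": 0,"ay": 0,"az": 0,"gripper": 1},{"x": 0,"y": 0,"z": 0.2,"ax": 0,"ay": 0,"az": 0,"gripper": 1}]'

```text
clock: 6.77
position: [601.9, 33.6, 44.5]
ee_rot: [0.999, -0.054, -0.001, 0.0]
contact_force: [-0.3, 0.1, -2.0]
gripper_width: 29.1
grasp_force: 59.6
```

>>> send_rows --targets '[{"x": 0,"y": 0,"z": 0.2,"ax": 0,"ay": 0,"az": 0,"gripper": 1},{"x": 0,"y": 0,"z": 0.2,"ax": 0,"ay": 0,"az": 0,"gripper": 1},{"x": 0,"y": 0,"z": 0.2,"ax": 0,"ay": 0,"az": 0,"gripper": 1},{"x": 0,"y": 0,"z": 0,"ax": 0,"ay": 0,"az": 0,"gripper": 1}]'

```text
clock: 7.1
position: [602.8, 33.9, 39.7]
ee_rot: [0.999, -0.054, -0.0, 0.0]
contact_force: [-0.1, 0.5, -2.3]
gripper_width: 29.2
grasp_force: 59.6
```

>>> send_rows --targets '[{"x": -0.1,"y": 0,"z": 0.2,"ax": 0,"ay": 0,"az": 0,"gripper": 1},{"x": 0,"y": 0,"z": 0.2,"ax": 0,"ay": 0,"az": 0,"gripper": 1},{"x": 0,"y": 0,"z": 0.2,"ax": 0,"ay": 0,"az": 0,"gripper": 1},{"x": 0,"y": 0,"z": 0.1,"ax": 0,"ay": 0,"az": 0,"gripper": 1},{"x": 0,"y": 0,"z": 0,"ax": 0,"ay": 0,"az": 0,"gripper": 1}]'

```text
clock: 7.52
position: [602.1, 34.0, 33.5]
ee_rot: [0.999, -0.054, 0.0, 0.0]
contact_force: [-1.9, 0.6, 1.4]
gripper_width: 29.3
grasp_force: 60.0
```

>>> send_rows --targets '[{"x": 0,"y": 0,"z": 0.15,"ax": 0,"ay": 0,"az": 0,"gripper": 1},{"x": 0,"y": 0,"z": 0.15,"ax": 0,"ay": 0,"az": 0,"gripper": 1},{"x": 0,"y": 0,"z": 0,"ax": 0,"ay": 0,"az": 0,"gripper": 1}]'

```text
clock: 7.77
position: [602.1, 34.0, 30.5]
ee_rot: [0.999, -0.054, 0.0, -0.0]
contact_force: [-3.0, 0.9, 4.9]
gripper_width: 29.2
grasp_force: 60.3
```

>>> send_rows --targets '[{"x": 0,"y": 0,"z": 0.2,"ax": 0,"ay": 0,"az": 0,"gripper": 1},{"x": 0,"y": 0,"z": 0.2,"ax": 0,"ay": 0,"az": 0,"gripper": 1},{"x": 0,"y": 0,"z": 0.1,"ax": 0,"ay": 0,"az": 0,"gripper": 1},{"x": 0,"y": 0,"z": 0,"ax": 0,"ay": 0,"az": 0,"gripper": 1}]'

```text
clock: 8.1
position: [602.1, 34.0, 25.2]
ee_rot: [0.999, -0.054, 0.0, -0.0]
contact_force: [-1.8, 0.3, 4.4]
gripper_width: 29.2
grasp_force: 60.3
```

>>> send_rows --targets '[{"x": 0,"y": 0,"z": 0.1,"ax": 0,"ay": 0,"az": 0,"gripper": 1},{"x": 0,"y": 0,"z": 0,"ax": 0,"ay": 0,"az": 0,"gripper": 1}]'

```text
clock: 8.27
position: [602.1, 34.0, 24.1]
ee_rot: [0.999, -0.054, 0.0, -0.0]
contact_force: [-2.3, 0.7, 4.4]
gripper_width: 29.0
grasp_force: 60.3
```

>>> send_rows --targets '[{"x": 0,"y": 0,"z": 0.1,"ax": 0,"ay": 0,"az": 0,"gripper": 1},{"x": 0,"y": 0,"z": 0,"ax": 0,"ay": 0,"az": 0,"gripper": 1}]'

```text
clock: 8.43
position: [602.1, 34.0, 23.7]
ee_rot: [0.999, -0.054, 0.0, 0.0]
contact_force: [-2.5, 0.4, 6.8]
gripper_width: 28.7
grasp_force: 60.9
```

>>> send_rows --targets '[{"x": 0,"y": 0,"z": 0.1,"ax": 0,"ay": 0,"az": 0,"gripper": 1},{"x": 0,"y": 0,"z": 0,"ax": 0,"ay": 0,"az": 0,"gripper": 1}]'

```text
clock: 8.6
position: [602.2, 34.0, 23.7]
ee_rot: [0.999, -0.054, 0.0, 0.0]
contact_force: [-4.4, 0.5, 12.1]
gripper_width: 28.9
grasp_force: 61.6
```

>>> send_rows --targets '[{"x": 0,"y": 0,"z": 0.1,"ax": 0,"ay": 0,"az": 0,"gripper": 1},{"x": 0,"y": 0,"z": 0,"ax": 0,"ay": 0,"az": 0,"gripper": 1}]'

```text
clock: 8.77
position: [602.2, 34.0, 23.6]
ee_rot: [0.999, -0.053, 0.0, 0.0]
contact_force: [-7.1, 1.6, 17.3]
gripper_width: 28.8
grasp_force: 62.2
```

>>> send_rows --targets '[{"x": 0,"y": 0,"z": -0.25,"ax": 0,"ay": 0,"az": 0,"gripper": 1},{"x": 0,"y": 0,"z": 0,"ax": 0,"ay": 0,"az": 0,"gripper": -0.2},{"x": 0,"y": 0,"z": 0,"ax": 0,"ay": 0,"az": 0,"gripper": -0.2},{"x": 0,"y": 0,"z": 0,"ax": 0,"ay": 0,"az": 0,"gripper": -0.2},{"x": 0,"y": 0,"z": -0.5,"ax": 0,"ay": 0,"az": 0,"gripper": -0.2}]'

```text
clock: 9.18
position: [601.1, 33.7, 27.0]
ee_rot: [0.999, -0.054, -0.001, 0.0]
contact_force: [0.1, 0.5, -0.4]
gripper_width: 51.5
grasp_force: 0.0
```

>>> send_rows --targets '[{"x": 0,"y": 0,"z": -2.5,"ax": 0,"ay": 0,"az": 0,"gripper": -0.2},{"x": 0,"y": 0,"z": -3,"ax": 0,"ay": 0,"az": 0,"gripper": -0.2},{"x": 0,"y": 0,"z": -3,"ax": 0,"ay": 0,"az": 4.1,"gripper": -0.2},{"x": 0,"y": 0,"z": 0,"ax": 0,"ay": 0,"az": 4.1,"gripper": -0.2},{"x": -2.2,"y": -2.8,"z": 0,"ax": 0,"ay": 0,"az": 0,"gripper": -0.2}]'

```text
clock: 9.6
position: [590.8, 64.1, 116.0]
ee_rot: [0.992, -0.129, 0.003, -0.001]
contact_force: [0.5, 1.8, -0.5]
gripper_width: 51.2
grasp_force: 0.0
```

>>> send_rows --targets '[{"x": -2.3,"y": -2.8,"z": 0,"ax": 0,"ay": 0,"az": 0,"gripper": -0.2},{"x": -2.3,"y": -2.8,"z": 0,"ax": 0,"ay": 0,"az": 0,"gripper": -0.2},{"x": -2.3,"y": -2.8,"z": 0,"ax": 0,"ay": 0,"az": 0,"gripper": -0.2},{"x": -2.3,"y": -2.8,"z": 0,"ax": 0,"ay": 0,"az": 0,"gripper": -0.2},{"x": -2.3,"y": -2.8,"z": 0,"ax": 0,"ay": 0,"az": 0,"gripper": -0.2}]'

```text
clock: 10.02
position: [510.2, 232.2, 113.7]
ee_rot: [0.992, -0.125, 0.0, -0.0]
contact_force: [0.7, 0.7, 0.2]
gripper_width: 51.3
grasp_force: 0.0
```

>>> send_rows --targets '[{"x": -2.3,"y": -2.8,"z": 0,"ax": 0,"ay": 0,"az": 0,"gripper": -0.2},{"x": -2.1,"y": -2.9,"z": 0.5,"ax": 0,"ay": 0,"az": 0,"gripper": -0.2},{"x": 0,"y": 0,"z": 0.5,"ax": 0,"ay": 0,"az": 0,"gripper": -0.2},{"x": 0,"y": 0,"z": 0,"ax": 0,"ay": 0,"az": 0,"gripper": -0.2},{"x": 0,"y": 0,"z": 0,"ax": 0,"ay": 0,"az": 0,"gripper": -0.2}]'

```text
clock: 10.43
position: [482.2, 296.7, 103.2]
ee_rot: [0.992, -0.125, -0.0, 0.001]
contact_force: [0.7, -1.1, -0.6]
gripper_width: 51.5
grasp_force: 0.0
```

```bash
cat >> h.py <<'E'
def blue(P,im,c,r,z0,z1):
    im=im.astype(int);B=(im[...,2]>1.5*im[...,0])&(im[...,2]>60); return sel(np.where(B[...,None],P,np.nan),c,r,z0,z1)
E
python3 - <<'E'
from h import *
np.set_printoptions(suppress=True,precision=1)
go((482,297,4),-14.4)
for c in('scene','top'):
    im,d=snap(c); P=cloud(c,d)
    if c=='scene': b=im[90:220,260:390,::-1]
    else: b=im[130:250,130:250,::-1]
    cv2.imwrite('pics/c6%s.png'%c,cv2.resize(b,(400,400),interpolation=cv2.INTER_CUBIC))
    q=blue(P,im,(482,297),60,35,75); print(c,len(q),rect(q) if len(q)>5 else '')
    t=q[q[:,2]>57]; print('top face',len(t),rect(t) if len(t)>5 else '')
    q=sel(P,(599,34),75,41,48.5); print('jig top',rect(q),len(q),np.median(q[:,2]))
    ex=np.array([.9942,-.1075]);ey=np.array([.1075,.9942])
    D=(P[...,:2]-np.array([599.2,33.4] if c=='scene' else [598.5,35.2])); U=D@ex;V=D@ey
    m=(abs(U)<29)&(abs(V)<20)&(abs(V)>16.5); q=P[m][:,2]; print('foot z',len(q),np.round(np.sort(q)))
    m=(abs(U)<29)&(abs(V)<20)&(P[...,2]>62); q=P[m]; print('tube hi', q.mean(0))
a=[cv2.imread('pics/c6%s.png'%c) for c in('scene','top')]; cv2.imwrite('pics/c6.png',np.hstack(a))
E
```

```text
t 10.43 pos [482.2 296.7 103.2] x-axis [ 1.  -0.2 -0. ] w 51.5 F [ 0.7 -1.1 -0.6]
 rot first, deg [0.1 0.  0.1] then shift cm [-0.  -0.   9.9]  or shift in present axes [-0.  -0.   9.9]
scene 76 (array([482.2, 294.9]), array([16.2, 57.7]), 77.0)
top face 62 (array([482.2, 294.9]), array([16.2, 57.7]), 77.0)
jig top (array([598.6,  33.5]), array([ 85.1, 112.9]), 83.7) 702 45.37015188486902
foot z 29 [39. 43. 43. 43. 43. 43. 44. 44. 45. 45. 45. 45. 46. 46. 46. 46. 46. 46.
 46. 46. 46. 46. 46. 46. 46. 47. 47. 47. 48.]
tube hi [600.6  32.9  77.8]
top 40 (array([465.6, 303.3]), array([16.5, 26.6]), 76.9)
top face 29 (array([466.3, 303.2]), array([16.5, 25.2]), 76.9)
jig top (array([598.6,  35.2]), array([ 83.7, 110.1]), 83.8) 519 44.320213432213905
foot z 29 [39. 40. 41. 41. 41. 41. 41. 42. 43. 43. 43. 43. 44. 44. 44. 44. 45. 45.
 45. 45. 45. 45. 46. 46. 47. 47. 48. 49. 50.]
tube hi [596.9  36.5  76.8]
```

View pics/c6.png

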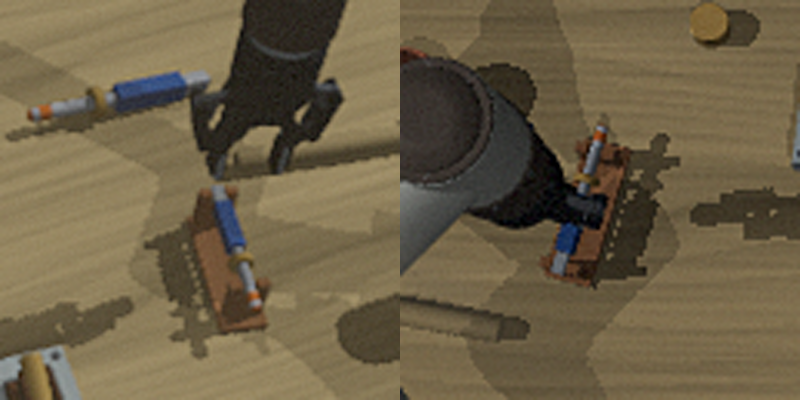

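The views show the gripper squarely over the grip, the smaller gauge in its fork at crop (230,240), and the block flush in the jig. I descend to just above the grip and compare tip positions with it.

>>> send_rows --targets '[{"x": 0,"y": 0,"z": 2,"ax": 0,"ay": 0,"az": 0,"gripper": -0.2},{"x": 0,"y": 0,"z": 2.5,"ax": 0,"ay": 0,"az": 0,"gripper": -0.2},{"x": 0,"y": 0,"z": 2,"ax": 0,"ay": 0,"az": 0,"gripper": -0.2},{"x": 0,"y": 0,"z": 0.5,"ax": 0,"ay": 0,"az": 0,"gripper": -0.2},{"x": 0,"y": 0,"z": 0,"ax": 0,"ay": 0,"az": 0,"gripper": -0.2}]'

```text
clock: 10.95
position: [482.4, 295.1, 32.3]
ee_rot: [0.992, -0.126, -0.001, 0.001]
contact_force: [1.0, 0.5, 0.5]
gripper_width: 51.1
grasp_force: 0.0
```

Run:
```python
from h import *
np.set_printoptions(suppress=True,precision=1)
go((482,297,4),-14.4)
im,d=snap('scene'); P=cloud('scene',d)
ex=np.array([.9686,-.2487]);ey=np.array([.2487,.9686])
D=P[...,:2]-np.array([482.,295]);U=D@ex;V=D@ey;Z=P[...,2]
q=blue(P,im,(482,297),60,35,75); q=q[q[:,2]>56];print(rect(q)); v=(q[:,:2]-[482,295])@ey; print('blue V',np.percentile(v,[2,50,98]))
m=(abs(U)<18)&(abs(V)>14)&(abs(V)<48)&(Z>58)&(Z<80)
for s in(-1,1):
    k=m&(V*s>0); print(s,k.sum(),np.percentile(V[k],[2,50,98]),np.percentile(U[k],[2,50,98]),np.sort(Z[k])[:4])
```

```text
t 10.95 pos [482.4 295.1  32.3] x-axis [ 1.  -0.2 -0. ] w 51.1 F [1.  0.5 0.5]
 rot first, deg [ 0.2  0.1 -0.1] then shift cm [-0.1 -0.2  2.8]  or shift in present axes [-0.1 -0.2  2.8]
(array([483.5, 295.1]), array([14.9, 58.9]), 78.7)
blue V [-7.2  0.7  6.8]
-1 14 [-39.2 -32.8 -26.3] [-3.3  7.2 11.3] [67.9 69.6 70.7 71.6]
1 21 [24.8 26.3 37. ] [-11.9   4.1  10.1] [63.5 64.9 65.5 68.6]
```

>>> send_rows --targets '[{"x": 0,"y": -0.05,"z": 1.2,"ax": 0,"ay": 0,"az": 0,"gripper": -0.2},{"x": 0,"y": 0,"z": 1.2,"ax": 0,"ay": 0,"az": 0,"gripper": -0.2},{"x": 0,"y": 0,"z": 0.4,"ax": 0,"ay": 0,"az": 0,"gripper": -0.2},{"x": 0,"y": 0,"z": 0,"ax": 0,"ay": 0,"az": 0,"gripper": 0.2},{"x": 0,"y": 0,"z": 0,"ax": 0,"ay": 0,"az": 0,"gripper": 0.4}]'

```text
clock: 11.42
position: [483.4, 297.8, 6.7]
ee_rot: [0.992, -0.125, 0.001, -0.001]
contact_force: [0.4, -0.5, 0.4]
gripper_width: 27.9
grasp_force: 0.0
```

>>> send_rows --targets '[{"x": 0,"y": 0,"z": 0,"ax": 0,"ay": 0,"az": 0,"gripper": 0.6},{"x": 0,"y": 0,"z": 0,"ax": 0,"ay": 0,"az": 0,"gripper": 1},{"x": 0,"y": 0,"z": 0,"ax": 0,"ay": 0,"az": 0,"gripper": 1},{"x": 0,"y": 0,"z": 0,"ax": 0,"ay": 0,"az": 0,"gripper": 1},{"x": 0,"y": 0,"z": 0,"ax": 0,"ay": 0,"az": 0,"gripper": 1}]'

```text
clock: 11.83
position: [483.5, 298.0, 6.9]
ee_rot: [0.992, -0.125, 0.001, -0.001]
contact_force: [-0.9, -1.6, 5.8]
gripper_width: 16.3
grasp_force: 59.8
```

>>> send_rows --targets '[{"x": 0,"y": 0,"z": -1,"ax": 0,"ay": 0,"az": 0,"gripper": 1},{"x": 0,"y": 0,"z": -2.5,"ax": 0,"ay": 0,"az": 0,"gripper": 1},{"x": 0,"y": 0,"z": -3,"ax": 0,"ay": 0,"az": 0,"gripper": 1},{"x": 0,"y": 0,"z": -3,"ax": 0,"ay": 0,"az": 0,"gripper": 1},{"x": 0,"y": 0,"z": -2,"ax": 0,"ay": 0,"az": 0,"gripper": 1}]'

```text
clock: 12.25
position: [483.2, 297.9, 123.6]
ee_rot: [0.992, -0.125, 0.001, -0.001]
contact_force: [-0.0, 1.2, -1.7]
gripper_width: 17.0
grasp_force: 59.0
```

>>> send_rows --targets '[{"x": -1.2,"y": 0,"z": 0,"ax": 0,"ay": 0,"az": -4.1,"gripper": 1},{"x": -1.2,"y": 0,"z": 0,"ax": 0,"ay": 0,"az": -4.1,"gripper": 1},{"x": 0,"y": 3,"z": 0,"ax": 0,"ay": -5,"az": 0,"gripper": 1},{"x": 0,"y": 3.6,"z": 0,"ax": 0,"ay": -5,"az": 0,"gripper": 1},{"x": 0,"y": 3.6,"z": 0,"ax": 0,"ay": -5,"az": 0,"gripper": 1}]'

```text
clock: 12.67
position: [447.3, 201.7, 121.8]
ee_rot: [0.99, -0.051, -0.132, -0.008]
contact_force: [1.5, 0.4, -1.2]
gripper_width: 16.8
grasp_force: 59.1
```

>>> send_rows --targets '[{"x": 0,"y": 3.6,"z": 0,"ax": 0,"ay": -5,"az": 0,"gripper": 1},{"x": 0,"y": 3.6,"z": 0,"ax": 0,"ay": 0,"az": 0,"gripper": 1},{"x": 0,"y": 3.6,"z": 0,"ax": 0,"ay": 0,"az": 0,"gripper": 1},{"x": 0,"y": 3,"z": 0,"ax": 0,"ay": 0,"az": 0,"gripper": 1},{"x": 0,"y": 0,"z": 0,"ax": 0,"ay": 0,"az": 0,"gripper": 1}]'

```text
clock: 13.08
position: [431.6, 59.7, 120.6]
ee_rot: [0.983, -0.056, -0.175, -0.009]
contact_force: [0.2, 0.1, -1.9]
gripper_width: 16.6
grasp_force: 59.2
```

```bash
cat >> h.py <<'E'
def gauge_fit(cam,P,im,c,r,z0):
    q=blue(P,im,c,r,z0,300); i=im.astype(int)
    O=(i[...,0]>110)&(i[...,1]<0.6*i[...,0])&(i[...,2]<.4*i[...,0]); o=sel(np.where(O[...,None],P,np.nan),c,r,z0,300)
    return q,o
E
python3 - <<'E'
from h import *
np.set_printoptions(suppress=True,precision=2)
go((432.7,52.7,84),-6.2,20)
for c in('scene','top'):
    im,d=snap(c); P=cloud(c,d)
    b=im[120:240,200:320,::-1] if c=='scene' else im[130:250,200:320,::-1]
    cv2.imwrite('pics/c7%s.png'%c,cv2.resize(b,(400,400),interpolation=cv2.INTER_CUBIC))
    q,o=gauge_fit(c,P,im,(470,45),150,90); print(c,'blue',len(q),pca(q) if len(q)>3 else '','orange',len(o),o.mean(0) if len(o) else '')
a=[cv2.imread('pics/c7%s.png'%c) for c in('scene','top')]; cv2.imwrite('pics/c7.png',np.hstack(a))
E
```

```text
t 13.08 pos [431.6  59.7 120.6] x-axis [ 0.93 -0.11 -0.34] w 16.6 F [ 0.2  0.1 -1.9]
 rot first, deg [-0.    0.15 -0.28] then shift cm [1.42 0.69 3.37]  or shift in present axes [1.44 0.68 3.37]
scene blue 27 (array([459.75,  57.33, 165.93]), array([ 0.93, -0.01, -0.36]), array([6.94, 2.82, 1.66])) orange 4 [531.01  47.62 133.94]
top blue 53 (array([435.44,  62.65, 173.48]), array([ 0.94, -0.09, -0.34]), array([12.12,  4.7 ,  2.01])) orange 0
```

View pics/c7.png

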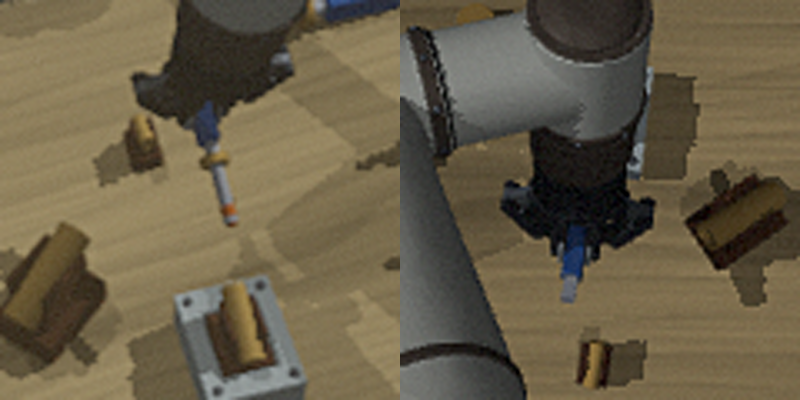

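```bash
cat >> h.py <<'E'
from scipy.optimize import least_squares
def axis(yaw,dip): y,d=np.radians([yaw,dip]); return np.array([np.cos(y)*np.cos(d),np.sin(y)*np.cos(d),-np.sin(d)])
def cyl(pts,p0,a0,r,ang=True):
    # fit axis point p0 (moved perpendicular) and direction; points on cylinder radius r
    n1=np.cross(a0,[0,0,1]);n1/=np.linalg.norm(n1);n2=np.cross(n1,a0)
    def f(x,raw=False):
        a=a0+(x[2]*n1+x[3]*n2 if ang else 0); a=a/np.linalg.norm(a); p=p0+x[0]*n1+x[1]*n2
        e=np.linalg.norm(np.cross(pts-p,a),axis=1)-r
        return (p,a,e) if raw else e
    x=least_squares(f,[0,0,0,0],loss='soft_l1',f_scale=1.5).x
    return f(x,True)
def near(P,p,a,rad,s0,s1):
    Q=P.reshape(-1,3);Q=Q[~np.isnan(Q[:,0])];D=Q-p;s=D@a;k=(np.linalg.norm(D-s[:,None]*a,axis=1)<rad)&(s>s0)&(s<s1);return Q[k],s[k]
E
cat > meas.py <<'E'
from h import *
import sys
np.set_printoptions(suppress=True,precision=1)
s=arm.read_state();R=Ro.from_quat(s['ee_rot']).as_matrix()
a=R[:,0]; o0=s['position']-43*R[:,2]
for c in sys.argv[1:]:
    im,d=snap(c);P=cloud(c,d)
    Q,ss=near(P,o0+75*a,a,11,-20,22); p,a1,e=cyl(Q,o0+75*a,a,6,True)
    print(c,'rod n',len(Q),'p',p,'dir yaw,dip',np.degrees(np.arctan2(a1[1],a1[0])),-np.degrees(np.arcsin(a1[2])),'rms',e.std(),'tool yaw,dip',np.degrees(np.arctan2(a[1],a[0])),-np.degrees(np.arcsin(a[2])))
    Q,ss=near(P,p,a1,8,-40,60); print(' tip end s',np.sort(ss)[-6:])
    D=Q=None; Q,ss=near(P,p,a1,18,-60,5); rr=np.linalg.norm(np.cross(Q-p,a1),axis=1); k=(rr>9.5)&(rr<14.5); print(' collar s',np.sort(ss[k]))
    t=axis(-6.2,20); m0=np.array([568.8,38,80.])
    Q,ss=near(P,m0,t,14,8,55); Q2=Q[Q[:,2]>57-0.0]; b,_,e=cyl(Q2[(Q2[:,2]>58)],m0,t,11,False); print(' tube n',len(Q2),'axis pt',b,'rms',e.std())
    Q,ss=near(P,b,t,13,-15,20); print(' mouth s (0 exp)',np.sort(ss)[:8])
    # tip relative to mouth axis
    tip=p+a1*np.sort(ss*0+0)[:1] if 0 else p
    print(' rod pt rel. to tube axis: along',(p-b)@t,'side(left+)',(p-b)@np.array([-t[1],t[0],0])/np.hypot(*t[:2]),'up',(p-b)@np.cross(t,np.array([-t[1],t[0],0])/np.hypot(*t[:2])))
E
python3 meas.py scene top
```

```text
scene rod n 62 p [517.7  53.1 135.5] dir yaw,dip -6.356370046805408 17.77049557537738 rms 1.6572707692996154 tool yaw,dip -6.318791096140603 20.00141813283567
 tip end s [23.5 25.  25.4 25.5 27.3 27.4]
 collar s [-58.8 -58.1 -58.1 -57.4 -57.4 -56.1 -55.9 -55.6 -55.  -54.9 -54.  -53.1
 -52.4 -51.4 -50.9 -50.2 -50.1 -49.8 -48.8 -48.8 -48.4 -48.3 -46.7 -46.2
 -34.3 -33.5 -33.4 -33.3 -32.4 -32.3 -32.3 -30.9 -30.4 -29.8 -28.7 -28.5
 -28.2 -27.8 -27.7 -27.4 -27.3 -27.2 -27.1 -26. ]
 tube n 132 axis pt [569.   38.1  80.5] rms 1.3936489696438688
 mouth s (0 exp) [-0.4 -0.2 -0.   0.5  1.6  2.1  2.6  3.2]
 rod pt rel. to tube axis: along -68.24855227591122 side(left+) 9.375133978608883 up 33.76078168412975
top rod n 0 p [517.8  53.6 135.5] dir yaw,dip -6.318791096140603 20.001418132835667 rms nan tool yaw,dip -6.318791096140603 20.00141813283567
 tip end s []
 collar s [-59.4 -58.8]
 tube n 0 axis pt [568.8  38.   80. ] rms nan
 mouth s (0 exp) []
 rod pt rel. to tube axis: along -68.24756608823546 side(left+) 10.042612597471669 up 34.18058711137471
  ret = _var(a, axis=axis, dtype=dtype, out=out, ddof=ddof,
  arrmean = um.true_divide(arrmean, div, out=arrmean,
  ret = ret.dtype.type(ret / rcount)
```

>>> send_rows --targets '[{"x": 0,"y": 0.5,"z": 1.7,"ax": 0,"ay": 0,"az": 0,"gripper": 1},{"x": 0,"y": 0.45,"z": 1.3,"ax": 0,"ay": 0,"az": 0,"gripper": 1},{"x": 0,"y": 0,"z": 0.4,"ax": 0,"ay": 0,"az": 0,"gripper": 1},{"x": 0,"y": 0,"z": 0,"ax": 0,"ay": 0,"az": 0,"gripper": 1},{"x": 0,"y": 0,"z": 0,"ax": 0,"ay": 0,"az": 0,"gripper": 1}]'

```text
clock: 13.7
position: [421.5, 56.5, 88.9]
ee_rot: [0.983, -0.052, -0.173, -0.009]
contact_force: [-0.5, 0.1, -0.5]
gripper_width: 17.0
grasp_force: 59.2
```

```bash
python3 meas.py scene
python3 - <<'E'
from h import *
np.set_printoptions(suppress=True,precision=1)
t=axis(-6.2,20);s=arm.read_state();R=Ro.from_quat(s['ee_rot']).as_matrix()
L=np.array([-t[1],t[0],0])/np.hypot(*t[:2]);U=np.cross(t,L)
for k in(50,105):
    p=s['position']-43*R[:,2]+k*R[:,0]-[569,38.1+.7,80.5]; print('tool-based',k,p@t,p@L,p@U)
E
```

```text
scene rod n 61 p [506.4  47.2 104.2] dir yaw,dip -8.353261180372908 21.5694096158621 rms 1.5176922485655577 tool yaw,dip -6.091291515408764 19.949024904997163
 tip end s [22.3 23.8 24.1 24.9 26.  26.9]
 collar s [-58.3 -57.3 -57.  -54.8 -52.6 -51.8 -50.5 -49.7 -49.6 -49.  -48.8 -47.7
 -47.2 -46.5 -35.2 -34.4 -34.4 -33.8 -33.2 -33.1 -31.8 -31.3 -30.6 -30.3
 -30.2 -30.  -29.5 -28.7 -28.4 -28.2 -27.8 -27.5 -27.5 -27.5 -27.3 -27.
 -26.8 -26.1]
 tube n 126 axis pt [568.9  37.8  80.4] rms 1.4472031618075694
 mouth s (0 exp) [-0.3  0.1  0.2  0.4  0.8  1.1  2.2  2.5]
 rod pt rel. to tube axis: along -67.56301994082423 side(left+) 2.5675283684166534 up 0.7350879703929155
tool-based 50 -92.34066600150783 1.807553824493586 0.47144521658203375
tool-based 105 -37.340820623445154 1.9032894978689014 0.5600063256504364
```

>>> send_rows --targets '[{"x": 0,"y": 0.22,"z": 0.06,"ax": 0,"ay": 0,"az": 0,"gripper": 1},{"x": 0,"y": 0,"z": 0,"ax": 0,"ay": 0,"az": 0,"gripper": 1},{"x": 0,"y": 0,"z": 0,"ax": 0,"ay": 0,"az": 0,"gripper": 1},{"x": 0,"y": 0,"z": 0,"ax": 0,"ay": 0,"az": 0,"gripper": 1}]'

```text
clock: 14.08
position: [420.6, 53.6, 88.3]
ee_rot: [0.983, -0.053, -0.173, -0.009]
contact_force: [0.4, 0.4, -2.1]
gripper_width: 16.9
grasp_force: 59.2
```

```bash
python3 meas.py scene
cat > tb.py <<'E'
from h import *
np.set_printoptions(suppress=True,precision=1)
t=axis(-6.2,20);s=arm.read_state();R=Ro.from_quat(s['ee_rot']).as_matrix()
L=np.array([-t[1],t[0],0])/np.hypot(*t[:2]);U=np.cross(t,L)
print(s['position'],s['clock'],s['contact_force'])
for k in(50,105):
    p=s['position']-43*R[:,2]+k*R[:,0]-[569,38.1,80.5]; print('tool-based',k,p@t,p@L,p@U)
E
python3 tb.py
```

```text
scene rod n 59 p [505.3  44.  103.2] dir yaw,dip -6.087742341937314 22.18453595388726 rms 1.528541275334345 tool yaw,dip -6.180860666544239 19.96293224459959
 tip end s [23.6 23.6 23.8 24.  25.7 26.4]
 collar s [-58.8 -58.3 -56.7 -55.6 -54.4 -51.7 -50.2 -48.7 -47.3 -34.9 -34.6 -33.9
 -33.8 -33.8 -33.5 -33.5 -33.2 -33.1 -31.8 -31.3 -30.6 -30.6 -30.5 -29.9
 -28.9 -28.8 -28.4 -28.2 -28.1 -27.9 -27.8 -27.6 -27.6 -27.6 -27.6 -27.4
 -27.1 -26.5]
 tube n 137 axis pt [568.8  37.6  80.2] rms 1.5611785689032582
 mouth s (0 exp) [0.  0.  0.  0.5 0.9 2.  2.4 2.6]
 rod pt rel. to tube axis: along -67.85359668219095 side(left+) -0.5310113684508174 up -0.2536118699525817
[420.5  53.6  88.2] 14.1333 [ 0.  -0.1 -0.7]
tool-based 50 -92.9052951199579 -0.6477248890103999 -0.8132207534734865
tool-based 105 -37.90530127720549 -0.6351496453302096 -0.7904356607372272
```

>>> send_rows --targets '[{"x": 0.8,"y": -0.05,"z": -0.05,"ax": 0,"ay": 0,"az": 0,"gripper": 1},{"x": 1,"y": 0,"z": 0,"ax": 0,"ay": 0,"az": 0,"gripper": 1},{"x": 0.8,"y": 0,"z": 0,"ax": 0,"ay": 0,"az": 0,"gripper": 1},{"x": 0.4,"y": 0,"z": 0,"ax": 0,"ay": 0,"az": 0,"gripper": 1},{"x": 0.3,"y": 0,"z": 0,"ax": 0,"ay": 0,"az": 0,"gripper": 1}]'

```text
clock: 14.55
position: [452.1, 50.5, 76.5]
ee_rot: [0.983, -0.053, -0.174, -0.009]
contact_force: [-0.7, 0.5, -1.9]
gripper_width: 17.0
grasp_force: 59.2
```

>>> send_rows --targets '[{"x": 0.3,"y": 0,"z": 0,"ax": 0,"ay": 0,"az": 0,"gripper": 1},{"x": 0.3,"y": 0,"z": 0,"ax": 0,"ay": 0,"az": 0,"gripper": 1},{"x": 0.3,"y": 0,"z": 0,"ax": 0,"ay": 0,"az": 0,"gripper": 1},{"x": 0,"y": 0,"z": 0,"ax": 0,"ay": 0,"az": 0,"gripper": 1}]'

```text
clock: 14.88
position: [460.2, 49.7, 73.9]
ee_rot: [0.983, -0.053, -0.173, -0.009]
contact_force: [-0.1, 0.5, -1.2]
gripper_width: 17.0
grasp_force: 59.2
```

```bash
python3 tb.py; python3 meas.py scene
```

```text
[460.2  49.7  73.9] 14.8833 [-0.1  0.5 -1.2]
tool-based 50 -50.546593700209954 -0.17410577802560145 -0.6046756173571011
tool-based 105 4.453405499576176 -0.16601977467826903 -0.5999174591208792
scene rod n 62 p [544.9  40.1  88.8] dir yaw,dip -7.760577042052466 17.878236669259525 rms 1.3768445327735808 tool yaw,dip -6.191036154318252 19.99504300398853
 tip end s [49.8 52.7 56.6 57.  57.7 59.9]
 collar s [-59.6 -58.9 -58.8 -57.5 -57.4 -57.  -56.6 -56.5 -56.  -55.3 -54.8 -54.6
 -53.6 -52.  -51.1 -50.9 -49.7 -49.3 -49.2 -48.8 -48.7 -48.1 -47.9 -47.8
 -47.2 -47.1 -34.8 -33.9 -33.7 -33.5 -33.2 -33.  -32.4 -31.2 -31.  -30.5
 -30.5 -29.9 -29.8 -29.6 -29.4 -27.9 -27.6 -27.4 -27.1 -27.  -26.9 -26.9
 -26.2 -19.4]
 tube n 134 axis pt [568.9  37.8  80.2] rms 1.3336472563802253
 mouth s (0 exp) [-14.9 -14.2 -13.2 -13.1 -12.  -11.5 -10.9 -10.2]
 rod pt rel. to tube axis: along -25.540853851920755 side(left+) -0.32214795326798384 up -0.1610703161896167
```

>>> send_rows --targets '[{"x": 0.5,"y": 0,"z": 0,"ax": 0,"ay": 0,"az": 0,"gripper": 1},{"x": 0.5,"y": 0,"z": 0,"ax": 0,"ay": 0,"az": 0,"gripper": 1},{"x": 0.5,"y": 0,"z": 0,"ax": 0,"ay": 0,"az": 0,"gripper": 1},{"x": 0,"y": 0,"z": 0,"ax": 0,"ay": 0,"az": 0,"gripper": 1}]'

```text
clock: 15.27
position: [474.8, 48.2, 68.5]
ee_rot: [0.983, -0.053, -0.173, -0.009]
contact_force: [-0.1, -0.1, -1.7]
gripper_width: 16.4
grasp_force: 59.2
```

>>> send_rows --targets '[{"x": 0.6,"y": 0,"z": 0,"ax": 0,"ay": 0,"az": 0,"gripper": 1},{"x": 0.7,"y": 0,"z": 0,"ax": 0,"ay": 0,"az": 0,"gripper": 1},{"x": 0.7,"y": 0,"z": 0,"ax": 0,"ay": 0,"az": 0,"gripper": 1},{"x": 0.5,"y": 0,"z": 0,"ax": 0,"ay": 0,"az": 0,"gripper": 1},{"x": 0,"y": 0,"z": 0,"ax": 0,"ay": 0,"az": 0,"gripper": 1}]'

```text
clock: 15.68
position: [498.1, 45.6, 59.7]
ee_rot: [0.983, -0.053, -0.174, -0.009]
contact_force: [0.5, 0.6, -1.4]
gripper_width: 17.0
grasp_force: 59.2
```

```bash
python3 tb.py
```

```text
[498.1  45.6  59.7] 15.6833 [ 0.5  0.6 -1.4]
tool-based 50 -9.860471793923063 -0.21295714812472424 -0.9359798725063778
tool-based 105 45.13952594235524 -0.22422778495122558 -0.9470244242648989
```

Free so far, with about 10 mm to go. I advance slowly until the collar touches.

>>> send_rows --targets '[{"x": 0.3,"y": 0,"z": -0.03,"ax": 0,"ay": 0,"az": 0,"gripper": 1},{"x": 0.3,"y": 0,"z": 0,"ax": 0,"ay": 0,"az": 0,"gripper": 1},{"x": 0.15,"y": 0,"z": 0,"ax": 0,"ay": 0,"az": 0,"gripper": 1},{"x": 0,"y": 0,"z": 0,"ax": 0,"ay": 0,"az": 0,"gripper": 1}]'

```text
clock: 16.02
position: [504.5, 44.9, 58.1]
ee_rot: [0.983, -0.053, -0.173, -0.009]
contact_force: [-0.4, 0.5, -1.7]
gripper_width: 17.0
grasp_force: 59.2
```

>>> send_rows --targets '[{"x": 0.1,"y": 0,"z": 0,"ax": 0,"ay": 0,"az": 0,"gripper": 1},{"x": 0.1,"y": 0,"z": 0,"ax": 0,"ay": 0,"az": 0,"gripper": 1},{"x": 0,"y": 0,"z": 0,"ax": 0,"ay": 0,"az": 0,"gripper": 1}]'

```text
clock: 16.27
position: [506.3, 44.8, 57.5]
ee_rot: [0.983, -0.053, -0.173, -0.009]
contact_force: [0.4, 0.6, -1.6]
gripper_width: 17.3
grasp_force: 59.2
```

>>> send_rows --targets '[{"x": 0.1,"y": 0,"z": 0,"ax": 0,"ay": 0,"az": 0,"gripper": 1},{"x": 0,"y": 0,"z": 0,"ax": 0,"ay": 0,"az": 0,"gripper": 1}]'

```text
clock: 16.43
position: [507.2, 44.7, 57.1]
ee_rot: [0.983, -0.053, -0.173, -0.009]
contact_force: [-0.3, 0.2, -1.4]
gripper_width: 16.6
grasp_force: 59.2
```

```bash
python3 tb.py
```

```text
[507.2  44.7  57.1] 16.4333 [-0.3  0.2 -1.4]
tool-based 50 -0.40628116219935173 -0.11529094412051774 -0.20859306144487846
tool-based 105 54.593715008536115 -0.09691139190683051 -0.1994600917783811
```

>>> send_rows --targets '[{"x": 0.1,"y": 0,"z": 0,"ax": 0,"ay": 0,"az": 0,"gripper": 1},{"x": 0,"y": 0,"z": 0,"ax": 0,"ay": 0,"az": 0,"gripper": 1}]'

```text
clock: 16.6
position: [508.2, 44.6, 56.7]
ee_rot: [0.983, -0.053, -0.173, -0.009]
contact_force: [0.3, 0.2, -2.5]
gripper_width: 16.8
grasp_force: 59.2
```

>>> send_rows --targets '[{"x": 0.1,"y": 0,"z": 0,"ax": 0,"ay": 0,"az": 0,"gripper": 1},{"x": 0,"y": 0,"z": 0,"ax": 0,"ay": 0,"az": 0,"gripper": 1}]'

```text
clock: 16.77
position: [508.9, 44.4, 56.4]
ee_rot: [0.983, -0.053, -0.174, -0.009]
contact_force: [-0.1, 0.1, -1.4]
gripper_width: 16.9
grasp_force: 59.3
```

>>> send_rows --targets '[{"x": 0.1,"y": 0,"z": 0,"ax": 0,"ay": 0,"az": 0,"gripper": 1},{"x": 0,"y": 0,"z": 0,"ax": 0,"ay": 0,"az": 0,"gripper": 1}]'

```text
clock: 16.93
position: [509.0, 44.3, 56.4]
ee_rot: [0.983, -0.053, -0.175, -0.009]
contact_force: [-2.8, 0.2, 2.7]
gripper_width: 16.9
grasp_force: 59.4
```

>>> send_rows --targets '[{"x": 0.1,"y": 0,"z": 0,"ax": 0,"ay": 0,"az": 0,"gripper": 1},{"x": 0,"y": 0,"z": 0,"ax": 0,"ay": 0,"az": 0,"gripper": 1}]'

```text
clock: 17.1
position: [509.6, 44.1, 56.3]
ee_rot: [0.983, -0.053, -0.175, -0.009]
contact_force: [-5.5, 0.7, 5.0]
gripper_width: 16.6
grasp_force: 59.7
```

>>> send_rows --targets '[{"x": 0.1,"y": 0,"z": 0,"ax": 0,"ay": 0,"az": 0,"gripper": 1},{"x": 0,"y": 0,"z": 0,"ax": 0,"ay": 0,"az": 0,"gripper": 1}]'

```text
clock: 17.27
position: [509.9, 44.0, 56.2]
ee_rot: [0.983, -0.053, -0.176, -0.009]
contact_force: [-6.3, 0.5, 6.7]
gripper_width: 17.2
grasp_force: 59.9
```

```bash
python3 tb.py; python3 meas.py scene
python3 - <<'E'
from h import *
im=np.load('scene.npz')['im'][170:270,210:310,::-1]; cv2.imwrite('pics/c8.png',cv2.resize(im,(500,500),interpolation=cv2.INTER_CUBIC))
E
```

```text
[509.9  44.   56.2] 17.2667 [-6.3  0.5  6.7]
tool-based 50 2.6604343454055246 -0.4112068222430811 -0.3308194960587845
tool-based 105 57.65990378829021 -0.38331520491982796 -0.5707841994519373
scene rod n 39 p [596.2  34.7  74.9] dir yaw,dip -1.2336634502678088 20.59995376653655 rms 1.6605043441570015 tool yaw,dip -6.16902993005822 20.249979284296938
 tip end s [37.9 38.1 38.8 38.9 39.1 56.5]
 collar s [-59.  -58.7 -56.3 -56.1 -53.7 -53.5 -53.1 -49.7 -47.5 -46.6 -34.4 -32.5
 -32.3 -32.1 -31.9 -31.3 -29.5 -29.2 -28.5 -28.2 -27.4 -26.8 -25.8 -23.2
 -20.6 -17.6 -17.2 -16.  -15.2 -14.8 -14.5 -14.4 -12.8 -12.2 -12.1 -12.1
 -10.4  -9.5  -9.3  -9.2  -8.5  -8.1  -7.   -6.6  -6.5  -5.3  -4.2  -2.6
  -1.9  -1.1  -0.9  -0.1   0.4   1.3   1.8   2.2   2.5   3.1   3.8   4.7]
 tube n 125 axis pt [569.1  38.   80.8] rms 1.3851592195651579
 mouth s (0 exp) [-14.4 -14.  -13.4 -13.1 -11.7 -11.   -9.7  -9.6]
 rod pt rel. to tube axis: along 27.68599489246581 side(left+) -0.34741371063550625 up 3.8663306656439542
```

View pics/c8.png

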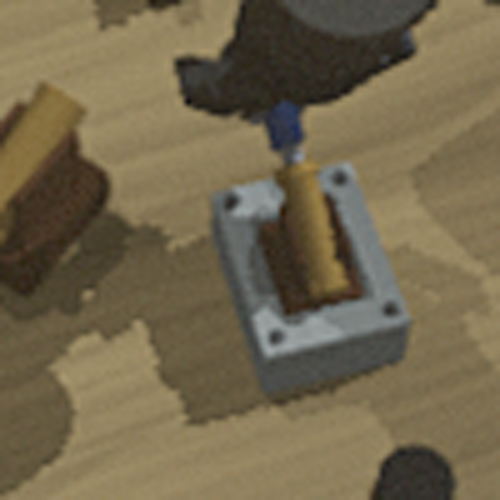

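The collar is hard against the tube's mouth (crop 298,168) and the block is still seated. I draw the rod out along the axis.

>>> send_rows --targets '[{"x": -0.3,"y": 0,"z": 0,"ax": 0,"ay": 0,"az": 0,"gripper": 1},{"x": -0.6,"y": 0,"z": 0,"ax": 0,"ay": 0,"az": 0,"gripper": 1},{"x": -1,"y": 0,"z": 0,"ax": 0,"ay": 0,"az": 0,"gripper": 1},{"x": -1,"y": 0,"z": 0,"ax": 0,"ay": 0,"az": 0,"gripper": 1},{"x": -1,"y": 0,"z": 0,"ax": 0,"ay": 0,"az": 0,"gripper": 1}]'

```text
clock: 17.73
position: [474.5, 48.2, 69.0]
ee_rot: [0.983, -0.053, -0.173, -0.009]
contact_force: [-0.3, -1.2, -0.9]
gripper_width: 17.0
grasp_force: 59.2
```

>>> send_rows --targets '[{"x": -1,"y": 0,"z": 0,"ax": 0,"ay": 0,"az": 0,"gripper": 1},{"x": -1.2,"y": 0,"z": 0,"ax": 0,"ay": 0,"az": 0,"gripper": 1},{"x": -1.5,"y": 0,"z": 0,"ax": 0,"ay": 0,"az": 0,"gripper": 1},{"x": -1.5,"y": 0,"z": 0,"ax": 0,"ay": 0,"az": 0,"gripper": 1},{"x": 0,"y": 0,"z": 0,"ax": 0,"ay": 0,"az": 0,"gripper": 1}]'

```text
clock: 18.15
position: [424.1, 53.5, 87.9]
ee_rot: [0.983, -0.053, -0.173, -0.01]
contact_force: [-0.1, 0.5, -1.4]
gripper_width: 16.8
grasp_force: 59.2
```

```bash
python3 tb.py
python3 - <<'E'
from h import *
np.set_printoptions(suppress=True,precision=1)
for c,J in(('scene',[599.2,33.4]),('top',[598.5,35.2])):
    im,d=snap(c);P=cloud(c,d)
    ex=np.array([.9942,-.1075]);ey=np.array([.1075,.9942]);D=P[...,:2]-J;U=D@ex;V=D@ey;Z=P[...,2]
    for n,m in (('foot +v',(abs(U)<28)&(V>16.5)&(V<21)),('foot -v',(abs(U)<28)&(V<-16.5)&(V>-21)),('foot +u',(U>22)&(U<29)&(abs(V)<18)),('jig',(abs(U)<50)&(abs(V)>30)&(abs(V)<40))):
        q=Z[m];q=q[(q>30)&(q<55)];print(c,n,len(q),np.median(q) if len(q) else '')
    W=(im.min(-1)>140); q=sel(np.where(W[...,None],P,np.nan),(530,-303),60,44,56); print('disc',len(q),q.mean(0) if len(q) else '',cv2.minEnclosingCircle(q[:,:2].astype(np.float32)) if len(q) else '')
E
```

```text
[424.1  53.5  87.9] 18.15 [-0.1  0.5 -1.4]
tool-based 50 -89.40750301781844 -0.3026353565952741 0.1144301758710497
tool-based 105 -34.40753722314959 -0.2417088236929934 0.10732082645387286
scene foot +v 7 46.24588786633501
scene foot -v 33 43.90368326145938
scene foot +u 18 45.362621624029146
scene jig 216 45.55934343007647
disc 25 [ 509.5 -315.6   50.7] ((510.81597900390625, -314.3670959472656), 15.724011421203613)
top foot +v 0 
top foot -v 0 
top foot +u 0 
top jig 0 
disc 18 [ 509.8 -313.1   49.5] ((510.75030517578125, -312.2399597167969), 14.286224365234375)
```

>>> send_rows --targets '[{"x": -1,"y": 0,"z": -1,"ax": 0,"ay": 5,"az": 0,"gripper": 1},{"x": -0.5,"y": 0,"z": -1.5,"ax": 0,"ay": 5,"az": 0,"gripper": 1},{"x": 0,"y": 0,"z": -1.5,"ax": 0,"ay": 5,"az": 0,"gripper": 1},{"x": 0,"y": 1,"z": -1,"ax": 0,"ay": 5,"az": 0,"gripper": 1},{"x": 0,"y": 3,"z": 0,"ax": 0,"ay": 0,"az": -1.7,"gripper": 1}]'

```text
clock: 18.67
position: [418.8, 15.7, 142.1]
ee_rot: [0.999, -0.036, 0.004, -0.001]
contact_force: [0.4, -0.4, -1.7]
gripper_width: 16.5
grasp_force: 59.3
```

>>> send_rows --targets '[{"x": 0,"y": 3.5,"z": 0,"ax": 0,"ay": 0,"az": 0,"gripper": 1},{"x": 0,"y": 3.5,"z": 0,"ax": 0,"ay": 0,"az": 0,"gripper": 1},{"x": 0,"y": 3.5,"z": 0,"ax": 0,"ay": 0,"az": 0,"gripper": 1},{"x": 0,"y": 3.5,"z": 0,"ax": 0,"ay": 0,"az": 0,"gripper": 1},{"x": 0,"y": 3.5,"z": 0,"ax": 0,"ay": 0,"az": 0,"gripper": 1}]'

```text
clock: 19.08
position: [405.2, -162.2, 140.0]
ee_rot: [0.999, -0.039, 0.0, 0.0]
contact_force: [0.3, -0.0, -1.8]
gripper_width: 17.0
grasp_force: 59.2
```

>>> send_rows --targets '[{"x": 0,"y": 3.5,"z": 0,"ax": 0,"ay": 0,"az": 0,"gripper": 1},{"x": 0,"y": 3.5,"z": 0,"ax": 0,"ay": 0,"az": 0,"gripper": 1},{"x": 0,"y": 3.2,"z": 0,"ax": 0,"ay": 0,"az": 0,"gripper": 1},{"x": 0,"y": 1.5,"z": 0,"ax": 0,"ay": 0,"az": 0,"gripper": 1},{"x": 0,"y": 0,"z": 0,"ax": 0,"ay": 0,"az": 0,"gripper": 1}]'

```text
clock: 19.5
position: [396.1, -280.0, 139.4]
ee_rot: [0.999, -0.041, -0.0, 0.0]
contact_force: [-0.3, -0.0, -1.9]
gripper_width: 17.2
grasp_force: 59.3
```

>>> send_rows --targets '[{"x": 0,"y": 0,"z": 0,"ax": 0,"ay": 0,"az": 0,"gripper": 1},{"x": 0,"y": 0,"z": 0,"ax": 0,"ay": 0,"az": 0,"gripper": 1}]'

```text
clock: 19.67
position: [396.0, -276.7, 139.6]
ee_rot: [0.999, -0.039, -0.0, -0.0]
contact_force: [-0.5, -0.2, -1.5]
gripper_width: 16.3
grasp_force: 59.3
```

```bash
cat > m2.py <<'E'
from h import *
np.set_printoptions(suppress=True,precision=1)
go((423.7,-296,42),-4.5)
s=arm.read_state();R=Ro.from_quat(s['ee_rot']).as_matrix();a=R[:,0];o0=s['position']-43*R[:,2]
for c in('scene','top'):
    im,d=snap(c);P=cloud(c,d)
    Q,ss=near(P,o0+75*a,a,11,-20,22); print(c,len(Q))
    if len(Q)>8:
        p,a1,e=cyl(Q,o0+75*a,a,6,False); print('rod s75',p,'pred',o0+75*a,'rms',e.std(),'tip',p+30*a)
        p,a2,e=cyl(Q,o0+75*a,a,6,True); print(' dip fit',-np.degrees(np.arcsin(a2[2])))
        Q,ss=near(P,p,a,8,0,60); print(' tip s',np.sort(ss)[-5:])
    q=sel(P,(530,-303),40,46,54);print('disc all',len(q),cv2.minEnclosingCircle(q[:,:2].astype(np.float32)) if len(q) else '')
    q=sel(P,(585,-308),35,62,125); print('lens',len(q),rect(q) if len(q)>5 else '',q.max(0) if len(q) else '')
E
python3 m2.py
```

```text
t 19.67 pos [ 396.  -276.7  139.6] x-axis [ 1.  -0.1 -0. ] w 16.3 F [-0.5 -0.2 -1.5]
 rot first, deg [-0.  0.  0.] then shift cm [2.9 1.7 9.8]  or shift in present axes [2.9 1.7 9.8]
scene 67
rod s75 [ 470.8 -282.7  183. ] pred [ 470.8 -282.6  182.5] rms 1.1708794970981207 tip [ 500.7 -285.   183. ]
 dip fit -1.1165486712811306
 tip s [26.  26.2 26.9 28.3 29.3]
disc all 335 ((528.8634033203125, -304.74755859375), 35.699947357177734)
lens 194 (array([ 584.4, -310.1]), array([51.3,  8.1]), 86.5) [ 589.8 -284.6  113.2]
top 0
disc all 3 ((552.7867431640625, -325.6908264160156), 2.3753461837768555)
lens 78 (array([ 583.7, -306.9]), array([50.9,  6.6]), 83.7) [ 589.4 -281.6  111.9]
```

>>> send_rows --targets '[{"x": 1.4,"y": 0.9,"z": 0.5,"ax": 0,"ay": 0,"az": 0,"gripper": 1},{"x": 1.1,"y": 0.65,"z": 2,"ax": 0,"ay": 0,"az": 0,"gripper": 1},{"x": 0.4,"y": 0.2,"z": 2.5,"ax": 0,"ay": 0,"az": 0,"gripper": 1},{"x": 0,"y": 0,"z": 2,"ax": 0,"ay": 0,"az": 0,"gripper": 1},{"x": 0,"y": 0,"z": 1.3,"ax": 0,"ay": 0,"az": 0,"gripper": 1}]'

```text
clock: 20.18
position: [423.3, -295.4, 54.9]
ee_rot: [0.999, -0.038, -0.001, -0.001]
contact_force: [-0.3, 0.4, -2.2]
gripper_width: 16.4
grasp_force: 59.3
```

>>> send_rows --targets '[{"x": 0,"y": 0,"z": 0.8,"ax": 0,"ay": 0,"az": 0,"gripper": 1},{"x": 0,"y": 0,"z": 0.5,"ax": 0,"ay": 0,"az": 0,"gripper": 1},{"x": 0,"y": 0,"z": 0.2,"ax": 0,"ay": 0,"az": 0,"gripper": 1},{"x": 0,"y": 0,"z": 0,"ax": 0,"ay": 0,"az": 0,"gripper": 1},{"x": 0,"y": 0,"z": 0,"ax": 0,"ay": 0,"az": 0,"gripper": 1}]'

```text
clock: 20.6
position: [424.5, -296.9, 42.8]
ee_rot: [0.999, -0.039, 0.001, 0.0]
contact_force: [0.6, 0.8, -1.3]
gripper_width: 17.0
grasp_force: 59.3
```

>>> send_rows --targets '[{"x": 0,"y": 0,"z": 0,"ax": 0,"ay": 0,"az": 0,"gripper": 1},{"x": 0,"y": 0,"z": 0,"ax": 0,"ay": 0,"az": 0,"gripper": 1},{"x": 0,"y": 0,"z": 0,"ax": 0,"ay": 0,"az": 0,"gripper": 1}]'

```text
clock: 20.85
position: [424.1, -297.0, 42.4]
ee_rot: [0.999, -0.039, 0.001, 0.0]
contact_force: [0.3, -0.4, -0.8]
gripper_width: 17.0
grasp_force: 59.3
```

```bash
sed -i 's/423.7,-296,42/423.9,-296.6,42/' m2.py; python3 m2.py
python3 - <<'E'
from h import *
im=np.load('scene.npz')['im'][180:290,100:210,::-1]; cv2.imwrite('pics/c9.png',cv2.resize(im,(500,500),interpolation=cv2.INTER_CUBIC))
E
```

```text
t 20.85 pos [ 424.1 -297.    42.4] x-axis [ 1.  -0.1  0. ] w 17.0 F [ 0.3 -0.4 -0.8]
 rot first, deg [ 0.  -0.1  0. ] then shift cm [-0. -0.  0.]  or shift in present axes [-0. -0.  0.]
scene 61
rod s75 [ 498.8 -303.1   86. ] pred [ 498.8 -302.8   85.5] rms 1.252283227192041 tip [ 528.7 -305.5   86. ]
 dip fit -1.093630371693768
 tip s [27.  27.5 27.7 28.  29. ]
disc all 331 ((528.2766723632812, -304.3830261230469), 35.636474609375)
lens 195 (array([ 585.3, -310. ]), array([51.6,  7.5]), 82.2) [ 589.7 -284.4  113.9]
top 0
disc all 0 
lens 77 (array([ 583.8, -306.8]), array([50.3,  6.9]), 84.1) [ 588.4 -281.8  114.8]
```

View pics/c9.png

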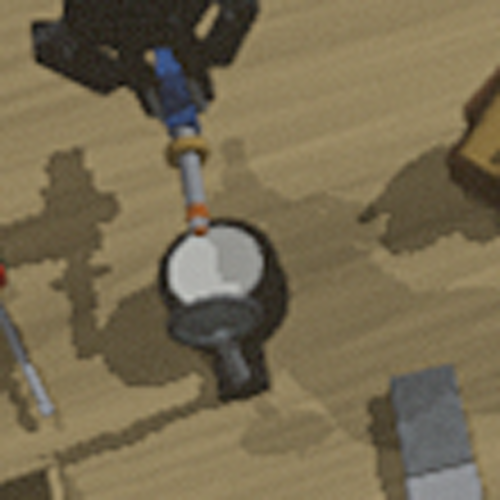

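Run:
```python
from h import *
np.set_printoptions(suppress=True,precision=1)
z=np.load('scene.npz');P=cloud('scene',z['d']);im=z['im']
a=axis(-4.5,0);o=np.array([424,-297,85.4])
q=blue(P,im,(430,-297),50,70,110); s=(q-o)@a; v=(q-o)@np.array([-a[1],a[0],0]); k=abs(v)<6
print(len(q),'blue top z by s',[(lo,k[(s>lo)&(s<lo+15)].sum(),np.median(q[k&(s>lo)&(s<lo+15)][:,2])) for lo in(-15,0,15) if (k&(s>lo)&(s<lo+15)).any()])
for lo in(52,65,78,91):
    Q,ss=near(P,o+(lo+6.5)*a,a,10,-6.5,6.5)
    p,_,e=cyl(Q,o+(lo+6.5)*a,a,6,False); print(lo+6.5,len(Q),p[2],np.percentile(Q[:,2],90))
```

```text
61 blue top z by s [(-15, np.int64(17), np.float64(94.7975367759019)), (0, np.int64(7), np.float64(96.44460216861705)), (15, np.int64(13), np.float64(95.08334350457903))]
58.5 20 85.87202028759849 93.77462118367998
71.5 17 86.07373706696468 93.12334168578532
84.5 18 85.4595238666678 91.28722706321841
97.5 25 86.42598465692126 92.62673257292911
```

The rod is level with its axis at about 85.5 mm, and the tip is within about 1 mm of the read point. I hand in.

```bash
python3 -c "
from bench import arm
print(arm.job_done())"
```

```text
the job is handed in; nothing more can be done
None
```

I handed the job in at about 21 s: the block sits flush in the jig, the gauge went in until its collar stopped on the mouth and came fully out, and it is held level with its tip about 1 mm from the read point. My first grip closed on top of the tube (about 23 N, block stayed upright) because the real fingertips sit about 25 mm above the reported height.

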